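Pack marked parts in a bail-arm crate and stack the tray on top

ROBOT

A 6-joint arm with a two-finger parallel gripper is mounted at the origin on a cart in front of the work surface, level with it; the furniture and walls round the work are solid. World frame = base frame: x ahead of the robot, y to its left, z up, the work surface at z = 0. Lengths are in m, angles in rad, forces in N, time in s.
With the tool pointing down it reaches from about 0.225 to 0.875 m from the base axis. Payload 3.4 kg.
Tool frame: the origin (TCP) lies midway between the tips of the shut fingers; the grasp point (between the pads) lies behind it (manip.grip_point_offset is the z of the grasp point in the tool frame, in m); z points along the fingers, x is the direction in which the jaws open and shut, and the axes are right-handed (so a half turn about z gives the same grasp; the last joint's range is limited). The gripper opens to 85 mm and grips with 20 to 120 N. Pads are 22 mm wide; open, the fingers measure 114 mm over their backs; the gripper's body (76 mm by 85 mm) begins 54 mm behind the grasp point. The pads swing forward as they close: fully open they stand 13 mm farther back than shut.
Start: joints at [1.194, 0.276, 1.505, -0, 1.361, -0.121], TCP at [0.146, 0.556, 0.231] pointing down, gripper open.
Joint ranges: [-2.89, 2.89], [-0.75, 2.08], [0.22, 2.7], [-1.18, 4.32], [0.11, 2.71], [-2.7, 2.7]. Speed limits (rad/s): [2.57, 2.57, 3.14, 3.14, 3.14, 3.14].

INTERFACE

Orientations are given as a unit quaternion [w, x, y, z].
In Python, from rig import manip, eyes, recognise, regions_of, mark_of gives the robot as it stands.
- The arm moves only by the shell command python3 -m inch 'ROWS' [FORCE]. ROWS is JSON, a list of rows, each a list of 5 numbers: the gripper command: -1 is shut, 1 is fully open, values between are in proportion, then the shift along the tool's x, y, z in mm, then the turn about the tool's z in degrees. A call has 1 to 20 rows; each row shifts and turns the pose as measured when the row begins, along the tool's axes as they then stand; what a row does not reach is not made up. A row lasts 1/12 s, in which the tool goes at most 41.7 mm and 7.16 degrees, less where a joint would pass 70% of its speed; a pose out of reach is approached as far as the arm can. A call with a gripper value outside its range is refused whole. The fingers move at their own pace and stop on an object; FORCE is the grip in N (left out, the last holds). Time passes only in rows, so rows that do not move let the fingers close. It gives the time, the measured TCP pose, the force and the opening at its end, in the units of the state.
- manip.get_state(): the state, without advancing time (a new reading comes with each control period).
- eyes.get_image(name): name is "side" or "top"; returns a dict with "frame" (384x512x3 uint8, red, green, blue), "K" (3x3 intrinsics, pixels), "rvec" (rotation vector, rad) and "tvec" (3), from world to camera coordinates, as OpenCV has them. Camera axes: x right, y down, z forward; pixel columns grow to the right and rows downward; lengths in m; the calibration is good to about 2 mm. A picture is of the moment at which its call begins. There is no depth.
- manip.sign_off(): hands the job in, once; it reports no verdict.
Trained networks look in a picture, given as the dict that the camera call returned (one of the last four; its "shot" number tells which), for a name from the list of things; names that differ only in an ending like _2 or _b are one class to them, and where a whole thing is asked for, a point or a joint stands for the part that bears it (a point fixed in the world has none). Each returns a list of dicts, best first, with "confidence" (0 to 1); they miss things now and then, are a little off and sometimes report something else, mostly with a low value. They report only what shows in the picture. A call takes as long as a camera call. They do not tell look-alikes from the thing itself.
- recognise(picture, target): "bbox" ([left, top, width, height] in pixels, round what is visible of it).
- regions_of(picture, target): "mask" (384x512 bool, what is visible of it) and "bbox" ([left, top, width, height] in pixels, round what is visible of it).
- mark_of(picture, target): "point" ([row, column] in pixels: a listed point, or the origin of a listed thing).
The state is a dict: "clock": time; "qpos": joint angles; "qd": joint speeds; "effort": joint torques, N m; "position": TCP position; "ee_rot": TCP orientation; "contact_force": force on the tool from outside, world axes, zero at the start; "moment": the same for the moment, N m; "width": finger opening in m.
Only numpy, scipy, OpenCV 4.12 (cv2) and the standard library are available. Lean on these libraries where they do the work, as an engineer would, in place of code of your own. Each camera call takes 0.05 s, during which the arm holds its last target.

TASK

Swing both bail arms of the grey crate fully out, lift its loose white cover off and lay the cover flat, right way up, on the worktop clear of the crate. Put every steel shaft, the flange and the nameplate that lie on the bare worktop or the mouse mat (nothing from the stone plate) down into the crate, as many as there are, then swing both bail arms fully in over the mouth again and stack the blue tray upright on the two bail bars, centred and with its long side along the crate's. Leave the tape roll and the brush at the back where they are.

Things in the scene. Friction and masses are not known exactly. Their poses are not given: they have to be found in the camera images.
- crate: Grey open-topped crate, fixed to the worktop, 170 (its x) x 130 (its y) mm outside, walls 4 mm, inner floor 4 mm and rim 50 mm above its origin (centre of its underside; z up). In each inner corner a ledge 12 x 12 mm, 40 mm high, carries the cover. Four 16 mm wide hinge lugs rise from the long walls at x = +-78, y = +-63 mm to 78 mm above the origin.
- bail_a (a joint): Angle (rad) of bail arm A, a U-shaped bow at the crate's +x end: 0 = swung fully in, the bar level over the mouth at crate x = +42 mm, on its stop; grows as the bar goes up and over the end (pi/2 = upright) to its stop at 3.4 = fully out, the bar at crate x = +113, z = 61 mm. It stays where left (friction 0.02 N m).
- bail_b (a joint): The same for bail arm B at the crate's -x end (mirror image: bar at crate x = -42 mm when in, -113 mm when out).
- bail_a_bar (a point): Middle of bail A's bar: an orange round bar 10 mm in diameter, 112 mm long, parallel to the crate's y axis, 36 mm from the hinge axis.
- bail_b_bar (a point): Middle of bail B's bar, the same orange bar at the crate's -x end.
- bail_a_axis (a point): Point on bail A's hinge axis (parallel to crate y), midway between its lugs: crate x = +78, z = 70 mm.
- bail_b_axis (a point): Point on bail B's hinge axis: crate x = -78, z = 70 mm.
- cover: Loose white cover, plate 154 (x) x 114 (y) x 4 mm, 0.12 kg; starts on the ledges in the crate's mouth under the bail bars, axes along the crate's, 4 mm play. Origin: centre of its underside, z up. Bow handle: grip bar along its y, 60 mm long, 10 mm wide, 24 to 34 mm above the origin, posts at y = +-26 mm. Room to lay it: about x 0.66, y 0.25 m, long side along the plate edge x + y = 1.02 m.
- tray: Blue carry tray, bushes fixed in it, 128 (its x) x 96 (its y) mm, walls 30 mm high, 0.15 kg; origin at the centre of its underside, z up. Black grip bar along its x over the middle: 104 mm long, 12 mm wide, 60 to 72 mm above the origin, posts at x = +-48 mm. Stacked on the two bars its underside is 75 mm above the crate's underside.
- shaft_a: Light grey stepped steel shaft lying on the worktop or on the black mouse mat, 80 mm long (its y), 22 mm in diameter; it does not roll. The mat is 4 mm thick; a computer mouse, 113 mm long and 40 mm high, is fixed on it at x 0.37, y 0.04 m, its long side about towards +x. Absent (None) in some runs. Its origin is the centre of its underside.
- shaft_b: A second shaft, the same. Absent (None) in some runs. Its origin is the centre of its underside.
- flange: Light grey round flange lying on the worktop or on the mat, 62 mm in diameter, 10 mm thick, with a hub 36 mm in diameter on top, 21 mm high in all. Absent (None) in some runs. Its origin is the centre of its underside.
- nameplate: Light plate with a dark face lying on the worktop or on the mat, 25 (its x) x 60 (its y) x 9 mm. Absent (None) in some runs. Its origin is the centre of its underside.
- tape_roll: Bystander: roll of cream tape lying at the back, 91 mm across, 24 mm high. Leave alone.
- dust_brush: Bystander: flat brush lying at the back, 158 mm long (its y), 30 mm wide. Leave alone.
Mind the look-alikes: they are no part of the job. Of the things that look like the nameplate, the larger one is meant.

How it is judged:
On the way, in this order (a step that is already met when the one before it is completed fails the run):
1. both bail arms are swung out (value of joint each of bail_a, bail_b above 2.9 rad), for 0.2 s.
2. the cover lies flat on the worktop clear of the crate and every part present is in the crate (height (world z) of cover between -0.01 and 0.02 m and angle between cover's own z axis and vertical below 0.1 rad and horizontal distance between cover and crate above 0.12 m and x of shaft_a in the frame of crate between -0.081 and 0.081 m and y of shaft_a in the frame of crate between -0.061 and 0.061 m and z of shaft_a in the frame of crate between -0.01 and 0.045 m and x of shaft_b in the frame of crate between -0.081 and 0.081 m and y of shaft_b in the frame of crate between -0.061 and 0.061 m and z of shaft_b in the frame of crate between -0.01 and 0.045 m and x of flange in the frame of crate between -0.081 and 0.081 m and y of flange in the frame of crate between -0.061 and 0.061 m and z of flange in the frame of crate between -0.01 and 0.045 m and x of nameplate in the frame of crate between -0.081 and 0.081 m and y of nameplate in the frame of crate between -0.061 and 0.061 m and z of nameplate in the frame of crate between -0.01 and 0.045 m), for 0.2 s.
3. both bail arms are swung in again (value of joint each of bail_a, bail_b below 0.15 rad), for 0.2 s.
At the end, for the whole second after the job is handed in: Cover flat, right way up on the worktop, over 12 cm from the crate (centres); every part present inside the crate, below its rim; both bails within 0.15 rad of fully in; tray level on both bars, within 16 mm (along) and 20 mm (across) of the crate's centre, long sides within 0.2 rad (all of step 2 and all of step 3 and x of tray in the frame of crate between -0.016 and 0.016 m and y of tray in the frame of crate between -0.02 and 0.02 m and z of tray in the frame of crate between 0.068 and 0.083 m and angle between tray's own z axis and vertical below 0.07 rad and angle between the x axis of tray and the x axis of crate, either way round below 0.2 rad and linear speed of tray below 0.02 m/s); the robot touches nothing.
It fails at once if the tape roll is moved by more than 3 cm (distance of tape_roll from where it was at the start of the episode above 0.03 m).
It fails at once if the dust brush is moved by more than 3 cm (distance of dust_brush from where it was at the start of the episode above 0.03 m).
Of shaft_a, shaft_b, flange, nameplate only 2 to 3 are there at a start; the rules pass over those that are not, and their reading is None.
At some moment in a run one of shaft_a, shaft_b, flange, nameplate may be knocked a few centimetres aside while the robot is not near it.
It also fails if it takes over 210 s, if anything falls off the work surface, if the arm or the gripper's body presses on something with over 40 N, if the wrist force passes 120 N, or if a joint passes its speed limit or range.

## Working session

There is one attempt and no reset: what is moved stays moved. The work goes in short steps, Python scripts to look and compute and a shell command to move; the robot and the scene stay as the last step left them, time stands still between calls to the robot, and variables do not carry over. Pictures are saved under pics/ and viewed, and the job is handed in when it is done.

```bash
ls -la; mkdir -p pics; cat > h.py <<'E'
import numpy as np, cv2
from rig import manip, eyes, recognise, regions_of, mark_of
def P(im):
    R,_=cv2.Rodrigues(np.array(im["rvec"],float)); return np.array(im["K"],float),R,np.array(im["tvec"],float).ravel()
def ray(im,rc,z):
    K,R,t=P(im); d=R.T@np.linalg.inv(K)@np.array([rc[1],rc[0],1.]); c=-R.T@t
    return c+d*(z-c[2])/d[2]
def proj(im,X):
    K,R,t=P(im); p=K@(R@np.array(X,float)+t); return p[1]/p[2],p[0]/p[2]
def save(im,n,crop=None,s=1):
    f=im["frame"][:,:,::-1]
    if crop: f=f[crop[0]:crop[1],crop[2]:crop[3]]
    cv2.imwrite("pics/"+n,cv2.resize(f,None,fx=s,fy=s,interpolation=cv2.INTER_CUBIC))
def tri(ims,rcs):
    A=[];b=[]
    for im,rc in zip(ims,rcs):
        K,R,t=P(im);d=R.T@np.linalg.inv(K)@np.array([rc[1],rc[0],1.]);d/=np.linalg.norm(d);c=-R.T@t
        M=np.eye(3)-np.outer(d,d);A.append(M);b.append(M@c)
    return np.linalg.solve(sum(A),sum(b))
E
python3 - <<'E'
from h import *
s=manip.get_state();print({k:np.round(v,3) for k,v in s.items()});print(manip.grip_point_offset)
for n in("top","side"):
    im=eyes.get_image(n);save(im,n+"0.png",s=1.5)
    K,R,t=P(im);print(n,"cam",-R.T@t)
    for o in["crate","bail_a_bar","bail_b_bar","bail_a_axis","bail_b_axis","cover","tray","shaft_a","flange","nameplate","tape_roll","dust_brush"]:
        r=mark_of(im,o)[:4]
        print(o,[(np.round(x["point"]).tolist(),round(x["confidence"],2),np.round(ray(im,x["point"],0)[:2],3).tolist()) for x in r])
E
```

```text
total 12
drwxr-xr-x  3 agent agent 4096 Dec  7 14:52 .
drwxr-xr-x 23 root  root  4096 Dec  7 14:52 ..
drwxr-xr-x  2 agent agent 4096 Dec  7 14:52 pics
{'clock': np.float64(0.0), 'qpos': array([ 1.194,  0.277,  1.506, -0.   ,  1.361, -0.121]), 'qd': array([-0.001, -0.001, -0.002, -0.002,  0.001, -0.   ]), 'effort': array([ 2.0000e-03, -4.1677e+01, -2.4581e+01, -0.0000e+00,  1.1000e-02,
       -0.0000e+00]), 'position': array([0.145, 0.556, 0.23 ]), 'ee_rot': array([ 0.   ,  0.792,  0.611, -0.001]), 'contact_force': array([-0.118,  0.101,  0.209]), 'moment': array([ 0.024,  0.025, -0.021]), 'width': np.float64(0.085)}
-0.0187
top cam [0.49438684 0.12398214 0.92571142]
crate [([176.0, 295.0], 0.97, [0.641, 0.004])]
bail_a_bar [([178.0, 293.0], 0.69, [0.635, 0.01]), ([169.0, 280.0], 0.65, [0.661, 0.043]), ([120.0, 239.0], 0.38, [0.796, 0.16])]
bail_b_bar [([178.0, 314.0], 0.79, [0.637, -0.048])]
bail_a_axis [([128.0, 292.0], 0.51, [0.777, 0.013])]
bail_b_axis [([184.0, 326.0], 0.95, [0.623, -0.081])]
cover [([177.0, 294.0], 0.61, [0.64, 0.006])]
tray [([238.0, 347.0], 0.59, [0.479, -0.13
[... 405 characters left out ...]
 234.0], 0.72, [0.665, 0.004]), ([180.0, 238.0], 0.52, [0.662, -0.086])]
bail_b_bar [([170.0, 251.0], 0.71, [0.625, -0.143])]
bail_a_axis [([197.0, 233.0], 0.87, [0.671, -0.002])]
bail_b_axis [([164.0, 254.0], 0.8, [0.615, -0.176])]
cover [([188.0, 241.0], 0.76, [0.649, -0.048]), ([236.0, 179.0], 0.48, [0.791, 0.158])]
tray [([168.0, 298.0], 0.98, [0.478, -0.158])]
shaft_a [([252.0, 316.0], 0.74, [0.456, 0.199]), ([200.0, 243.0], 0.7, [0.64, 0.008])]
flange []
nameplate [([313.0, 290.0], 0.69, [0.525, 0.365]), ([283.0, 292.0], 0.64, [0.518, 0.291])]
tape_roll [([234.0, 181.0], 0.95, [0.787, 0.153])]
dust_brush [([196.0, 196.0], 0.58, [0.776, -0.004]), ([166.0, 254.0], 0.53, [0.614, -0.166])]
```

View pics/top0.png

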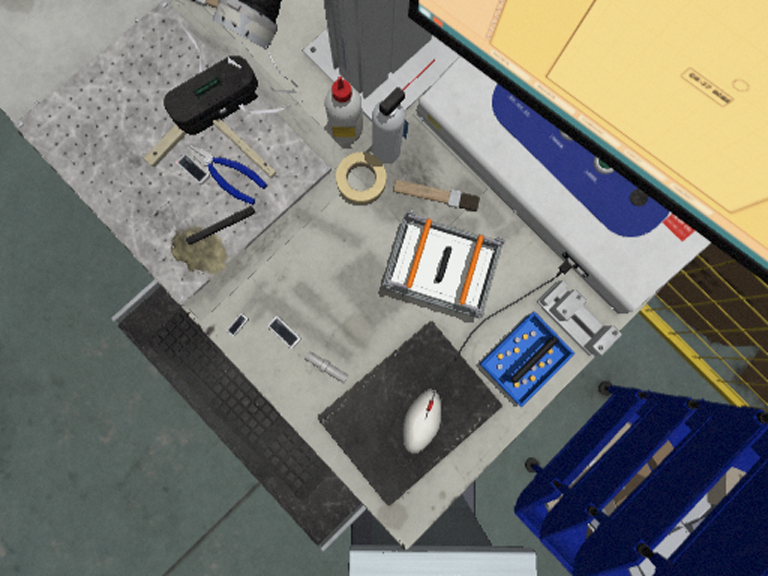

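View pics/side0.png

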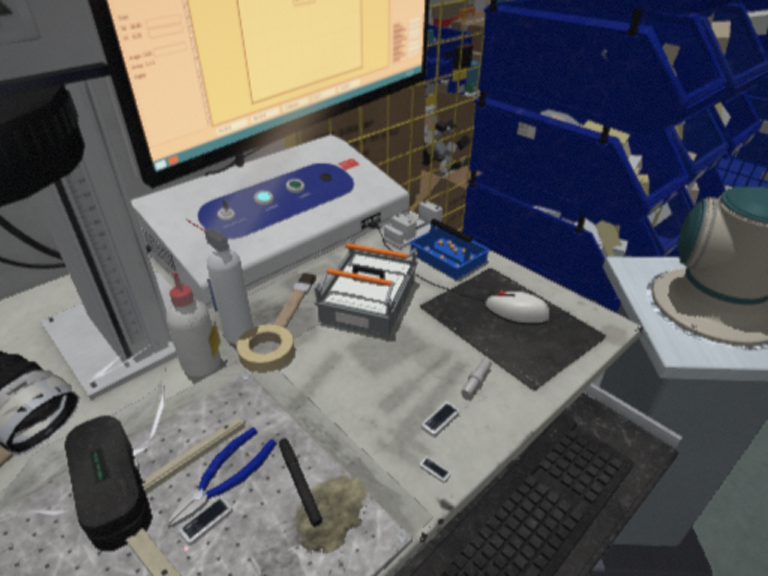

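```bash
cat > m1.py <<'E'
from h import *
for n in("top","side"):
    im=eyes.get_image(n);f=im["frame"];hsv=cv2.cvtColor(f,cv2.COLOR_RGB2HSV)
    m=cv2.inRange(hsv,(5,150,120),(20,255,255));
    c=recognise(im,"crate")[0]["bbox"];mm=np.zeros_like(m);l,t,w,h=[int(v) for v in c];mm[max(t-25,0):t+h+15,max(l-25,0):l+w+25]=1;m*=mm
    k,lab,st,ce=cv2.connectedComponentsWithStats(m)
    for i in range(1,k):
        if st[i,4]>25:
            ys,xs=np.where(lab==i);pts=np.c_[xs,ys].astype(float);mu=pts.mean(0);u,s,v=np.linalg.svd(pts-mu,full_matrices=False);d=v[0];pr=(pts-mu)@d
            for z in(0.0705,):
              mid=ray(im,mu[::-1],z+.001);e0=ray(im,(mu+d*pr.min())[::-1],z);e1=ray(im,(mu+d*pr.max())[::-1],z)
              print(n,"bar",mu.round(1),"mid",mid.round(4)," ends mid",((e0+e1)/2).round(4),"len",np.linalg.norm(e0-e1).round(4),"ang",np.degrees(np.arctan2(*(e1-e0)[1::-1])).round(1))
    save(im,n+"_c.png",(130,340,100,400) if n=="top" else (140,340,180,380),2.6 if n=="top" else 3)
E
python3 m1.py
```

```text
top bar [278.9 168.7] mid [0.6483 0.0534 0.0715]  ends mid [0.6494 0.0531 0.0705] len 0.1201 ang 163.8
top bar [313.9 179.5] mid [ 0.6229 -0.0346  0.0715]  ends mid [ 0.6235 -0.0349  0.0705] len 0.1199 ang 163.8
side bar [250.9 166.7] mid [ 0.6208 -0.0526  0.0715]  ends mid [ 0.6226 -0.0547  0.0705] len 0.1165 ang 163.7
side bar [238.9 184.2] mid [0.6486 0.0321 0.0715]  ends mid [0.6495 0.0305 0.0705] len 0.1177 ang 163.3
```

```bash
python3 - <<'E'
from h import *
T=eyes.get_image("top");S=eyes.get_image("side")
def a(nm,t,s):print(nm,tri([T,S],[(t[1]/1.5,t[0]/1.5),(s[1]/1.5,s[0]/1.5)]).round(3))
a("mon corner",(409,14),(155,172))
a("box front corner top", (628,312),(408,195))
a("box left front",(420,102),(133,205))
for n,im in(("top",T),("side",S)):
  for o in("shaft_a","nameplate","tray"):
    for r in regions_of(im,o):
      m=r["mask"].astype(np.uint8);cs,_=cv2.findContours(m,cv2.RETR_EXTERNAL,cv2.CHAIN_APPROX_NONE)
      c=max(cs,key=cv2.contourArea);z={"shaft_a":.011,"nameplate":.009,"tray":.03}[o]
      p=np.array([ray(im,(q[0][1],q[0][0]),z)[:2] for q in c],np.float32)
      R=cv2.minAreaRect(p);print(n,o,round(r["confidence"],2),np.round(R[0],4),np.round(R[1],4),round(R[2],1))
E
```

```text
mon corner [0.93  0.087 0.288]
box front corner top [ 0.559 -0.304  0.057]
box left front [0.914 0.082 0.215]
top shaft_a 0.58 [0.4555 0.2053] [0.0773 0.017 ] 57.8
top nameplate 0.58 [0.5259 0.3651] [0.0174 0.039 ] 53.7
top nameplate 0.46 [0.5156 0.2847] [0.0598 0.0238] 46.7
top tray 0.86 [ 0.4773 -0.1386] [0.1039 0.1333] 44.4
side shaft_a 0.54 [0.4552 0.2061] [0.0909 0.0216] 63.7
side nameplate 0.69 [ 0.6404 -0.035 ] [0.278  0.1762] 73.9
side nameplate 0.65 [0.5147 0.2865] [0.0638 0.0273] 50.0
side nameplate 0.59 [0.5274 0.3697] [0.02   0.0425] 52.2
side tray 0.89 [ 0.4867 -0.134 ] [0.1425 0.1856] 44.9
side tray 0.47 [ 0.6224 -0.1146] [0.0263 0.1327] 71.0
```

View pics/top_c.png

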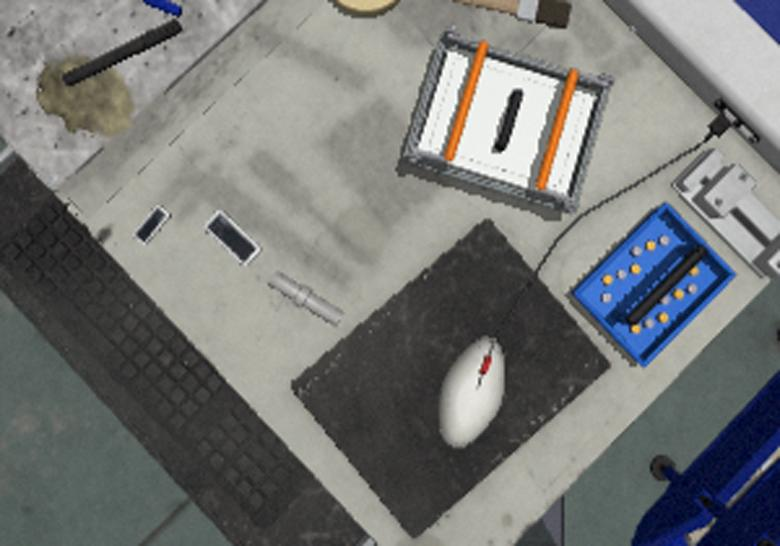

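```bash
python3 - <<'E'
from h import *
T=eyes.get_image("top");S=eyes.get_image("side")
L=tri([T,S],[(168.7,278.9),(184.2,238.9)]);R=tri([T,S],[(179.5,313.9),(166.7,250.9)])
print(L,R,np.linalg.norm(L-R),(L+R)/2,np.degrees(np.arctan2(*(L-R)[1::-1])))
for im in(T,S):
  for X,t in((L,(0,)),(R,(0,))):print(proj(im,X))
# shaft axes etc: tray grip
save(T,"tcr.png",(140,220,250,340),6);save(S,"scr.png",(150,230,200,340),5)
E
```

```text
[0.64596508 0.05461737 0.0875962 ] [ 0.62031162 -0.03207059  0.08492153] 0.09044366653807291 [0.63313835 0.01127339 0.08625886] 73.51499680681864
(np.float64(168.43021114057862), np.float64(278.91910686287343))
(np.float64(179.69300139233331), np.float64(313.8831063808993))
(np.float64(184.25069883579977), np.float64(239.15592169293598))
(np.float64(166.66765251142056), np.float64(250.72918040217345))
```

View pics/tcr.png

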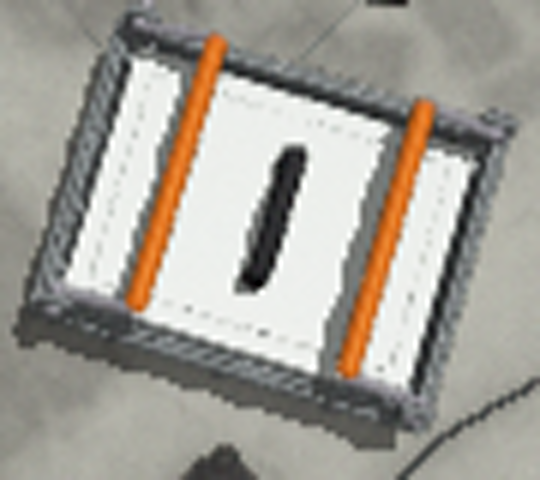

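View pics/scr.png

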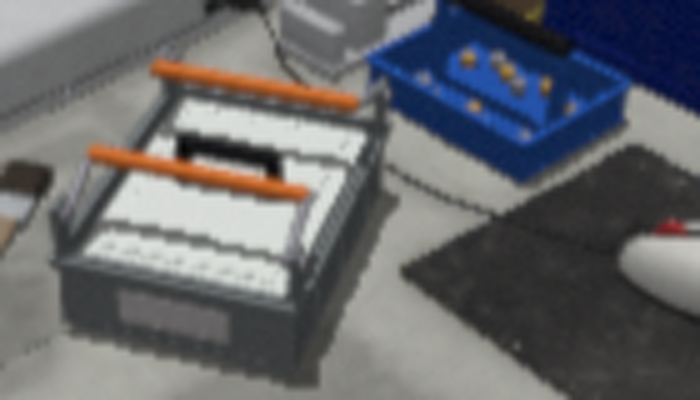

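```bash
cat >> h.py <<'E'
def crate_overlay(im,c,yaw,aa=.45,ab=.45):
    f=cv2.resize(im["frame"][:,:,::-1],None,fx=6,fy=6,interpolation=cv2.INTER_CUBIC)
    ca,sa=np.cos(yaw),np.sin(yaw)
    def w(x,y,z): return (c[0]+ca*x-sa*y,c[1]+sa*x+ca*y,z)
    def px(X):
        r,q=proj(im,X);return int(q*6+3),int(r*6+3)
    def loop(L,col):
        for a,b in zip(L,L[1:]+L[:1]): cv2.line(f,px(a),px(b),col,2)
    loop([w(sx*.085,sy*.065,.05) for sx,sy in((1,1),(1,-1),(-1,-1),(-1,1))],(0,255,0))
    loop([w(sx*.085,sy*.065,.0) for sx,sy in((1,1),(1,-1),(-1,-1),(-1,1))],(255,255,0))
    loop([w(sx*.077,sy*.057,.044) for sx,sy in((1,1),(1,-1),(-1,-1),(-1,1))],(255,0,255))
    for s,a in((1,aa),(-1,ab)):
        x=s*(.078-.036*np.cos(a));z=.07+.036*np.sin(a)
        cv2.line(f,px(w(x,.056,z)),px(w(x,-.056,z)),(0,0,255),2)
    cv2.line(f,px(w(0,.03,.034+.04)),px(w(0,-.03,.034+.04)),(0,0,255),2)
    return f
E
python3 - <<'E'
from h import *
T=eyes.get_image("top");S=eyes.get_image("side")
a=crate_overlay(T,(.633,.0113),np.radians(73.5));b=crate_overlay(S,(.633,.0113),np.radians(73.5))
cv2.imwrite("pics/ov1.png",a[840:1320,1500:2040]);cv2.imwrite("pics/ov2.png",b[880:1400,1200:1800])
E
```

```text
(no output)
```

View pics/ov1.png

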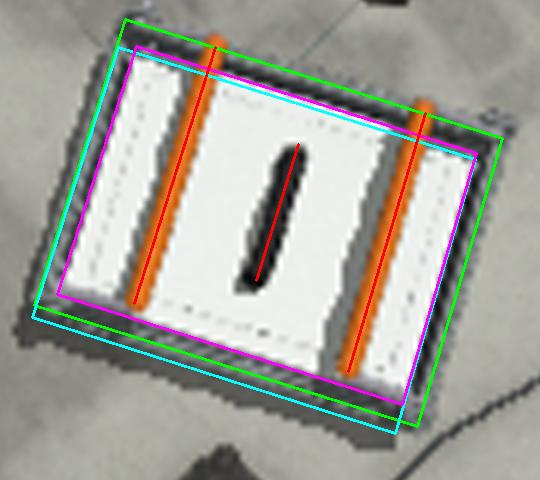

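View pics/ov2.png

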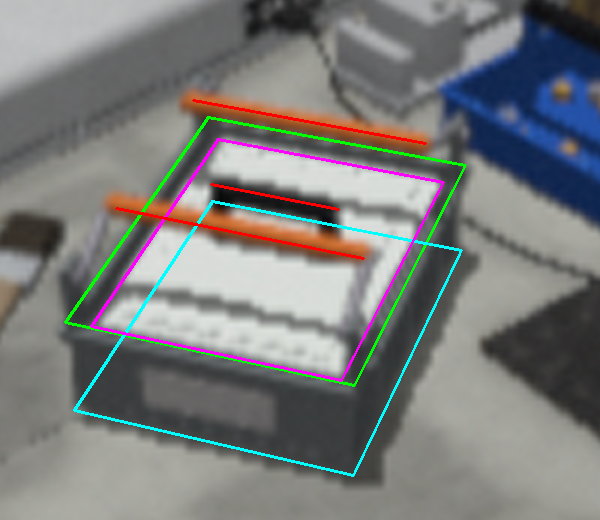

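```bash
cat > go.py <<'E'
import sys
from h import *
def d(x,y,z,yaw):
    s=manip.get_state();p=s["position"];w,a,b,c=s["ee_rot"]
    X=np.array([w*w+a*a-b*b-c*c,2*(a*b+w*c)]);cy=np.arctan2(X[1],X[0])
    D=np.array([x,y,z])-p;c_,s_=np.cos(cy),np.sin(cy)
    dt=-(np.degrees(np.radians(yaw)-cy)+90)%180-90
    dt=((-(yaw-np.degrees(cy)))+90)%180-90
    print("t%.1f now"%s["clock"],p.round(4),"yaw %.1f"%np.degrees(cy),"w %.1f"%(s["width"]*1e3),"F",s["contact_force"].round(1),"q",s["qpos"].round(2))
    print("tool d mm: x %.1f y %.1f z %.1f turn %.1f"%(1e3*(c_*D[0]+s_*D[1]),1e3*(s_*D[0]-c_*D[1]),-1e3*D[2],dt))
if len(sys.argv)>1:d(*map(float,sys.argv[1:]))
E
python3 go.py .645 .0555 .2 73.5
```

```text
t2.1 now [0.1455 0.5563 0.2313] yaw 75.3 w 85.3 F [0.1 0.1 0.4] q [ 1.19  0.28  1.5   0.    1.36 -0.12]
tool d mm: x -358.1 y 609.9 z 31.3 turn 1.8
```

```bash
python3 -m inch '[[-0.3,-18,30,0,1.8],[-0.3,-18,30,0,0],[-0.3,-18,30,0,0],[-0.3,-18,30,0,0],[-0.3,-18,30,0,0],[-0.3,-18,30,0,0],[-0.3,-18,30,0,0],[-0.3,-18,30,0,0],[-0.3,-18,30,0,0],[-0.3,-18,30,0,0],[-0.3,-18,30,0,0],[-0.3,-18,30,0,0],[-0.3,-18,30,0,0],[-0.3,-18,30,0,0],[-0.3,-18,30,0,0],[-0.3,-18,30,0,0],[-0.3,-18,30,0,0],[-0.3,-18,30,0,0]]' 30; python3 go.py .645 .0555 .15 73.5
```

```text
clock: 3.6
position: [0.5883, 0.0799, 0.2308]
ee_rot: [-0.002, 0.798, 0.603, 0.005]
contact_force: [0.7, 0.3, 0.3]
width: 0.0299
t3.6 now [0.5883 0.0799 0.2308] yaw 74.2 w 29.9 F [0.7 0.3 0.3] q [ 0.01  0.3   1.47  0.01  1.37 -1.28]
tool d mm: x -8.0 y 61.3 z 80.8 turn 0.7
```

```bash
python3 -m inch '[[-0.3,-4,30,20,0.7],[-0.3,-4,30,20,0],[-0.3,0,1,20,0],[-0.3,0,0,10,0],[-0.3,0,0,0,0]]'; python3 go.py .645 .0555 .067 73.5
```

```text
clock: 4.02
position: [0.6562, 0.0447, 0.1587]
ee_rot: [0.002, 0.805, 0.594, 0.007]
contact_force: [-0.6, 0.2, -0.4]
width: 0.0301
t4.0 now [0.6562 0.0447 0.1587] yaw 72.9 w 30.1 F [-0.6  0.2 -0.4] q [-0.04  0.44  1.44  0.01  1.25 -1.31]
tool d mm: x 7.0 y -13.9 z 91.7 turn -0.6
```

```bash
python3 -m inch '[[-0.3,0,0,0,0],[-0.3,0,0,0,0]]'; python3 go.py .645 .0555 .067 73.5
```

```text
clock: 4.18
position: [0.6558, 0.0446, 0.1581]
ee_rot: [0.001, 0.805, 0.594, 0.006]
contact_force: [-0.3, -0.2, -0.3]
width: 0.03
t4.2 now [0.6558 0.0446 0.1581] yaw 72.8 w 30.0 F [-0.3 -0.2 -0.3] q [-0.04  0.44  1.44  0.01  1.25 -1.31]
tool d mm: x 7.3 y -13.5 z 91.1 turn -0.7
```

```bash
python3 -m inch '[[-0.3,4,-7,20,-0.7],[-0.3,3,-6,20,0],[-0.3,0,0,10,0],[-0.3,0,0,0,0]]'; python3 go.py .645 .0555 .067 73.5; python3 - <<'E'
from h import *
T=eyes.get_image("top");S=eyes.get_image("side")
a=np.vstack([cv2.resize(T["frame"][130:220,230:350,::-1],None,fx=3,fy=3),cv2.resize(S["frame"][120:210,190:310,::-1],None,fx=3,fy=3)]);cv2.imwrite("pics/g1.png",a)
E
```

```text
clock: 4.52
position: [0.6484, 0.0568, 0.113]
ee_rot: [0.005, 0.8, 0.599, 0.011]
contact_force: [0.3, 0.5, 0.4]
width: 0.0298
t4.5 now [0.6484 0.0568 0.113 ] yaw 73.7 w 29.8 F [0.3 0.5 0.4] q [-0.02  0.46  1.53  0.01  1.13 -1.31]
tool d mm: x -2.2 y -2.9 z 46.0 turn 0.2
```

View pics/g1.png

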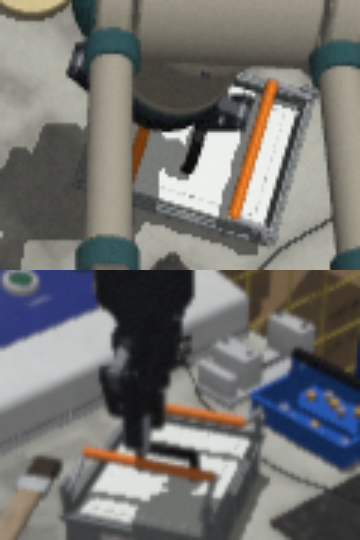

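```bash
python3 -m inch '[[-0.3,-2,-3,15,0],[-0.3,0,0,15,0],[-0.3,0,0,12,0],[-0.3,0,0,4,0],[-0.3,0,0,0,0]]'; python3 go.py .645 .0555 .067 73.5;  python3 -m inch '[[-1,0,0,0,0],[-1,0,0,0,0],[-1,0,0,0,0],[-1,0,0,0,0],[-1,0,0,0,0]]' 25; python3 go.py .645 .0555 .067 73.5
```

```text
clock: 5.03
position: [0.6543, 0.0552, 0.0755]
ee_rot: [0.011, 0.8, 0.599, 0.018]
contact_force: [-0.7, 0.5, 0.8]
width: 0.03
t5.0 now [0.6543 0.0552 0.0755] yaw 73.7 w 30.0 F [-0.7  0.5  0.8] q [-0.02  0.49  1.58  0.01  1.03 -1.31]
tool d mm: x -2.3 y -9.0 z 8.5 turn 0.2
clock: 5.45
position: [0.6543, 0.0529, 0.0772]
ee_rot: [0.012, 0.8, 0.6, 0.017]
contact_force: [-0.4, -0.3, -4.2]
width: 0.0088
t5.5 now [0.6543 0.0529 0.0772] yaw 73.7 w 8.8 F [-0.4 -0.3 -4.2] q [-0.03  0.49  1.57  0.    1.04 -1.31]
tool d mm: x -0.1 y -9.6 z 10.2 turn 0.2
```

```bash
python3 -m inch '[[-0.3,0,0,0,0],[-0.3,0,0,0,0],[-0.3,0,-3,5,0],[-0.3,0,-3,5,0],[-0.3,0,-2,2,0],[-0.3,0,0,0,0]]'; python3 go.py .645 .0555 .067 73.5;  python3 -m inch '[[-1,0,0,0,0],[-1,0,0,0,0],[-1,0,0,0,0],[-1,0,0,0,0],[-1,0,0,0,0]]' 25; python3 go.py .645 .0555 .067 73.5
```

```text
clock: 5.95
position: [0.6484, 0.0556, 0.066]
ee_rot: [0.014, 0.8, 0.6, 0.019]
contact_force: [-0.9, 0.6, 0.7]
width: 0.0298
t6.0 now [0.6484 0.0556 0.066 ] yaw 73.8 w 29.8 F [-0.9  0.6  0.7] q [-0.02  0.49  1.61  0.    1.   -1.31]
tool d mm: x -1.0 y -3.2 z -1.0 turn 0.3
clock: 6.37
position: [0.6476, 0.0551, 0.0657]
ee_rot: [0.014, 0.8, 0.6, 0.018]
contact_force: [-1.1, -1.0, 0.1]
width: 0.0091
t6.4 now [0.6476 0.0551 0.0657] yaw 73.8 w 9.1 F [-1.1 -1.   0.1] q [-0.02  0.49  1.61  0.    1.   -1.31]
tool d mm: x -0.3 y -2.6 z -1.3 turn 0.3
```

```bash
python3 -m inch '[[-1,5,0,-7.5,0],[-1,6.6,0,-6,0],[-1,8,0,-4.2,0],[-1,8.7,0,-2.1,0],[-1,0,0,0,0]]'; python3 go.py .6577 .0897 .086 73.5
```

```text
clock: 6.78
position: [0.6539, 0.077, 0.0876]
ee_rot: [0.018, 0.799, 0.601, 0.012]
contact_force: [2.5, 0.3, -9.3]
width: 0.0091
t6.8 now [0.6539 0.077  0.0876] yaw 73.9 w 9.1 F [ 2.5  0.3 -9.3] q [ 0.02  0.48  1.56 -0.02  1.06 -1.26]
tool d mm: x 13.2 y 0.1 z 1.6 turn 0.4
```

```bash
python3 -m inch '[[-1,9,0,1,0],[-1,9,0,1,0],[-1,8.6,0,2,0],[-1,0,0,0,0]]'; python3 go.py .6577 .0897 .086 73.5
```

```text
clock: 7.12
position: [0.6605, 0.0995, 0.0866]
ee_rot: [0.021, 0.799, 0.602, 0.009]
contact_force: [2.0, -1.5, -4.4]
width: 0.0089
t7.1 now [0.6605 0.0995 0.0866] yaw 74.0 w 8.9 F [ 2.  -1.5 -4.4] q [ 0.06  0.5   1.53 -0.03  1.08 -1.22]
tool d mm: x -10.2 y -0.0 z 0.6 turn 0.5
```

```bash
python3 -m inch '[[-1,8.6,0,3,0],[-1,7.8,0,4.4,0],[-1,6.5,0,6.5,0],[-1,4.7,0,7.6,0],[-1,0,0,0,0]]'; python3 go.py .6577 .0897 .086 73.5
```

```text
clock: 7.53
position: [0.6661, 0.1187, 0.0658]
ee_rot: [0.024, 0.798, 0.602, 0.002]
contact_force: [0.7, -0.5, 1.2]
width: 0.0087
t7.5 now [0.6661 0.1187 0.0658] yaw 74.1 w 8.7 F [ 0.7 -0.5  1.2] q [ 0.09  0.53  1.52 -0.04  1.06 -1.18]
tool d mm: x -30.2 y -0.1 z -20.2 turn 0.6
```

```bash
python3 -m inch '[[-1,3,0,8,0],[-1,1.5,0,9,0],[-1,0,0,0,0]]'; python3 go.py .6577 .0897 .046 73.5
```

```text
clock: 7.78
position: [0.666, 0.1186, 0.0513]
ee_rot: [0.026, 0.798, 0.603, -0.002]
contact_force: [1.3, 1.7, -1.7]
width: 0.0085
t7.8 now [0.666  0.1186 0.0513] yaw 74.1 w 8.5 F [ 1.3  1.7 -1.7] q [ 0.1   0.55  1.54 -0.05  1.03 -1.17]
tool d mm: x -30.0 y -0.1 z 5.3 turn 0.6
```

```bash
python3 -m inch '[[-1,0,0,6,0],[-1,-0.5,0,5,0],[-1,0,0,3,0],[-1,0,0,0,0]]'; python3 go.py .6577 .0897 .046 73.5;python3 - <<'E'
from h import *
T=eyes.get_image("top");S=eyes.get_image("side")
a=np.vstack([cv2.resize(T["frame"][130:220,230:350,::-1],None,fx=3,fy=3),cv2.resize(S["frame"][120:230,190:310,::-1],None,fx=3,fy=3)]);cv2.imwrite("pics/g2.png",a)
E
```

```text
clock: 8.12
position: [0.6666, 0.1186, 0.0505]
ee_rot: [0.027, 0.798, 0.602, 0.002]
contact_force: [1.3, -1.5, -3.4]
width: 0.009
t8.1 now [0.6666 0.1186 0.0505] yaw 74.0 w 9.0 F [ 1.3 -1.5 -3.4] q [ 0.1   0.55  1.54 -0.05  1.02 -1.17]
tool d mm: x -30.2 y -0.6 z 4.5 turn 0.5
```

View pics/g2.png

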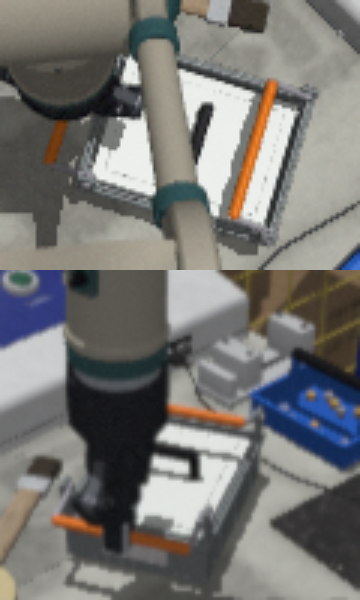

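```bash
python3 -m inch '[[-1,0,0,8,0],[-1,0,0,8,0]]'; python3 go.py .6577 .0897 .046 73.5; python3 -m inch '[[-1,0,0,0,0]]'; python3 go.py .6577 .0897 .046 73.5
```

```text
clock: 8.38
position: [0.6683, 0.1176, 0.0447]
ee_rot: [0.028, 0.798, 0.602, 0.003]
contact_force: [-15.2, -3.1, 45.4]
width: 0.0088
t8.4 now [0.6683 0.1176 0.0447] yaw 74.0 w 8.8 F [-15.2  -3.1  45.4] q [ 0.1   0.55  1.55 -0.05  1.01 -1.17]
tool d mm: x -29.8 y -2.5 z -1.3 turn 0.5
clock: 8.47
position: [0.6682, 0.1181, 0.0471]
ee_rot: [0.028, 0.798, 0.602, 0.004]
contact_force: [-0.4, -0.6, -6.5]
width: 0.009
t8.5 now [0.6682 0.1181 0.0471] yaw 74.0 w 9.0 F [-0.4 -0.6 -6.5] q [ 0.1   0.55  1.55 -0.05  1.01 -1.17]
tool d mm: x -30.2 y -2.3 z 1.1 turn 0.5
```

```bash
python3 -m inch '[[-0.3,0,0,0,0],[-0.3,0,0,0,0],[-0.3,0,0,0,0],[-0.3,0,0,-10,0],[-0.3,0,0,-20,0],[-0.3,0,0,-30,0],[-0.3,0,0,-30,0],[-0.3,0,0,-20,0],[-0.3,0,0,0,0]]'; python3 go.py .619 -.031 .15 73.5; python3 m1.py
```

```text
clock: 9.22
position: [0.6639, 0.1261, 0.1567]
ee_rot: [0.024, 0.799, 0.601, 0.004]
contact_force: [1.1, 0.2, 0.7]
width: 0.0296
t9.2 now [0.6639 0.1261 0.1567] yaw 73.9 w 29.6 F [1.1 0.2 0.7] q [ 0.11  0.46  1.41 -0.04  1.24 -1.17]
tool d mm: x -163.4 y 0.3 z 6.7 turn 0.4
top bar [313.9 179.4] mid [ 0.623  -0.0347  0.0715]  ends mid [ 0.6235 -0.035   0.0705] len 0.1198 ang 163.9
side bar [254.3 167.4] mid [ 0.6112 -0.0494  0.0715]  ends mid [ 0.6125 -0.0513  0.0705] len 0.0952 ang 163.9
side bar [222.6 205.8] mid [0.6818 0.1227 0.0715]  ends mid [0.6756 0.1235 0.0705] len 0.0918 ang 163.1
```

```bash
python3 -m inch '[[-0.3,-27,0,0,0.4],[-0.3,-27,0,0,0],[-0.3,-27,0,0,0],[-0.3,-27,0,0,0],[-0.3,-27,0,0,0],[-0.3,-20,0,0,0],[-0.3,0,0,0,0],[-0.3,0,0,0,0]]'; python3 go.py .619 -.031 .067 73.5
```

```text
clock: 10.08
position: [0.6065, -0.027, 0.1369]
ee_rot: [0.011, 0.8, 0.6, -0.012]
contact_force: [-0.3, -0.5, 0.3]
width: 0.03
t10.1 now [ 0.6065 -0.027   0.1369] yaw 73.7 w 30.0 F [-0.3 -0.5  0.3] q [-0.14  0.39  1.58 -0.03  1.18 -1.41]
tool d mm: x -0.4 y 13.1 z 69.9 turn 0.2
```

```bash
python3 -m inch '[[-0.3,0,7,10,0],[-0.3,0,6,15,0],[-0.3,0,0,15,0],[-0.3,0,0,10,0],[-0.3,0,0,0,0]]'; python3 go.py .619 -.031 .066 73.5
```

```text
clock: 10.5
position: [0.6206, -0.0283, 0.0793]
ee_rot: [0.009, 0.799, 0.601, -0.012]
contact_force: [-0.7, -0.4, 0.3]
width: 0.0297
t10.5 now [ 0.6206 -0.0283  0.0793] yaw 73.9 w 29.7 F [-0.7 -0.4  0.3] q [-0.14  0.46  1.61 -0.03  1.07 -1.41]
tool d mm: x -3.0 y -0.8 z 13.3 turn 0.4
```

```bash
python3 -m inch '[[-0.3,-2.5,0,7,0],[-0.3,0,0,6,0],[-0.3,0,0,0,0],[-1,0,0,0,0],[-1,0,0,0,0],[-1,0,0,0,0],[-1,0,0,0,0],[-1,0,0,0,0]]' 25; python3 go.py .619 -.031 .066 73.5
```

```text
clock: 11.17
position: [0.6193, -0.032, 0.0632]
ee_rot: [0.01, 0.798, 0.602, -0.015]
contact_force: [0.7, -1.0, -3.8]
width: 0.0088
t11.2 now [ 0.6193 -0.032   0.0632] yaw 74.1 w 8.8 F [ 0.7 -1.  -3.8] q [-0.14  0.48  1.63 -0.04  1.04 -1.42]
tool d mm: x 0.9 y -0.5 z -2.8 turn 0.6
```

```bash
python3 -m inch '[[-1,-5,0,-7.5,0],[-1,-6.6,0,-6,0],[-1,-8,0,-3,0],[-1,-9,0,-1,0],[-1,-9,0,0,0],[-1,0,0,0,0]]'; python3 go.py .619 -.031 .066 73.5
```

```text
clock: 11.67
position: [0.6126, -0.0548, 0.0899]
ee_rot: [0.003, 0.799, 0.601, -0.002]
contact_force: [2.0, -6.9, -19.2]
width: 0.0086
t11.7 now [ 0.6126 -0.0548  0.0899] yaw 73.8 w 8.6 F [  2.   -6.9 -19.2] q [-0.2   0.44  1.62 -0.01  1.08 -1.48]
tool d mm: x 24.6 y -0.5 z 23.9 turn 0.3
```

```bash
python3 -m inch '[[-1,-9,0,2,0],[-1,-9,0,2,0],[-1,-8.6,0,3,0],[-1,0,0,0,0]]'; python3 go.py .619 -.031 .066 73.5
```

```text
clock: 12.0
position: [0.6067, -0.0763, 0.0887]
ee_rot: [0.002, 0.8, 0.6, 0.004]
contact_force: [2.5, 0.7, -8.5]
width: 0.009
t12.0 now [ 0.6067 -0.0763  0.0887] yaw 73.8 w 9.0 F [ 2.5  0.7 -8.5] q [-0.24  0.43  1.64  0.    1.06 -1.53]
tool d mm: x 46.9 y -0.9 z 22.7 turn 0.3
```

```bash
python3 -m inch '[[-1,-8.6,0,4,0],[-1,-7.8,0,5,0],[-1,-6.5,0,6.5,0],[-1,-4.7,0,7.6,0],[-1,0,0,0,0]]'; python3 go.py .619 -.031 .066 73.5
```

```text
clock: 12.42
position: [0.6008, -0.097, 0.069]
ee_rot: [-0.001, 0.801, 0.599, 0.01]
contact_force: [0.3, 0.9, -0.0]
width: 0.0089
t12.4 now [ 0.6008 -0.097   0.069 ] yaw 73.6 w 8.9 F [ 0.3  0.9 -0. ] q [-0.28  0.45  1.67  0.02  1.01 -1.58]
tool d mm: x 68.4 y -1.2 z 3.0 turn 0.1
```

```bash
python3 -m inch '[[-1,-1.5,0,8,0],[-1,0,0,8,0],[-1,0.5,0,6,0],[-1,0,0,0,0]]'; python3 go.py .619 -.031 .066 73.5
```

```text
clock: 12.75
position: [0.6008, -0.0975, 0.0494]
ee_rot: [-0.001, 0.8, 0.599, 0.01]
contact_force: [-0.3, 0.9, 1.7]
width: 0.009
t12.8 now [ 0.6008 -0.0975  0.0494] yaw 73.7 w 9.0 F [-0.3  0.9  1.7] q [-0.28  0.47  1.69  0.02  0.97 -1.58]
tool d mm: x 68.9 y -1.2 z -16.6 turn 0.2
```

```bash
python3 -m inch '[[-1,0,0,5,0],[-1,0,0,3,0],[-1,0,0,0,0]]'; python3 go.py .619 -.031 .066 73.5;  python3 -m inch '[[-0.3,0,0,0,0],[-0.3,0,0,0,0],[-0.3,0,0,0,0],[-0.3,0,0,-10,0],[-0.3,0,0,-20,0],[-0.3,0,0,-30,0],[-0.3,0,0,-30,0],[-0.3,0,0,-20,0],[-0.3,0,0,0,0]]'; python3 - <<'E'
from h import *
T=eyes.get_image("top");S=eyes.get_image("side")
a=np.vstack([cv2.resize(T["frame"][130:220,230:350,::-1],None,fx=3,fy=3),cv2.resize(S["frame"][120:230,190:310,::-1],None,fx=3,fy=3)]);cv2.imwrite("pics/g3.png",a)
E
python3 go.py .631 .013 .15 73.5
```

```text
clock: 13.0
position: [0.6012, -0.0973, 0.0469]
ee_rot: [0.001, 0.8, 0.6, 0.01]
contact_force: [0.1, 0.5, -4.0]
width: 0.0089
t13.0 now [ 0.6012 -0.0973  0.0469] yaw 73.8 w 8.9 F [ 0.1  0.5 -4. ] q [-0.28  0.47  1.7   0.02  0.96 -1.58]
tool d mm: x 68.7 y -1.5 z -19.1 turn 0.3
clock: 13.75
position: [0.5994, -0.1016, 0.16]
ee_rot: [0.001, 0.799, 0.601, 0.007]
contact_force: [0.4, 0.0, 0.5]
width: 0.03
t13.8 now [ 0.5974 -0.1009  0.1563] yaw 73.9 w 30.0 F [-0.1  0.1 -0.5] q [-0.29  0.37  1.56  0.01  1.21 -1.58]
tool d mm: x 118.8 y 0.6 z 6.3 turn 0.4
```

View pics/g3.png

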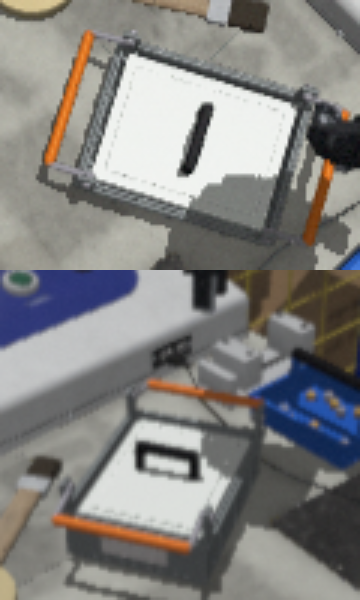

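```bash
python3 - <<'E'
from h import *
T=eyes.get_image("top");S=eyes.get_image("side")
for n,im,box in(("T",T,(150,200,280,312)),("S",S,(155,190,225,270))):
    f=im["frame"];g=cv2.cvtColor(f,cv2.COLOR_RGB2GRAY);m=np.zeros_like(g);m[box[0]:box[1],box[2]:box[3]]=(g[box[0]:box[1],box[2]:box[3]]<60)
    k,lab,st,ce=cv2.connectedComponentsWithStats(m)
    for i in range(1,k):
        if st[i,4]>15:print(n,st[i],ce[i],ray(im,ce[i][::-1],.07))
a=crate_overlay(T,(.6324,.0115),np.radians(73.5),3.4,3.4);b=crate_overlay(S,(.6324,.0115),np.radians(73.5),3.4,3.4)
cv2.imwrite("pics/ov1.png",np.hstack([cv2.resize(a[840:1320,1440:2040],None,fx=.66,fy=.66),cv2.resize(b[880:1360,1200:1800],None,fx=.66,fy=.66)]))
E
```

```text
T [284 150  28   9  31] [297.67741935 154.        ] [0.68716063 0.00616886 0.07      ]
T [290 165  11  23  89] [295.25842697 175.98876404] [0.63088755 0.01197017 0.07      ]
S [236 178  20  12  73] [245.50684932 181.65753425] [0.63204728 0.01810462 0.07      ]
```

View pics/ov1.png

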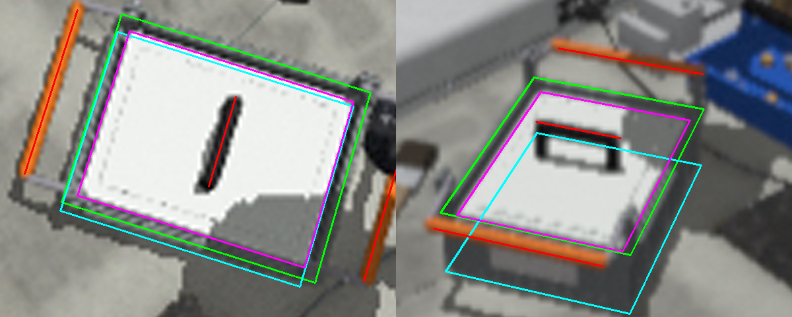

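```bash
python3 -m inch '[[-0.06,24,0,0,0.4],[-0.06,24,0,0,0],[-0.06,24,0,0,0],[-0.06,24,0,0,0],[-0.06,20,0,0,0],[-0.06,0,0,0,0],[-0.06,0,0,0,0]]'; python3 go.py .6325 .0115 .05 73.5
```

```text
clock: 14.53
position: [0.6223, 0.0144, 0.1402]
ee_rot: [-0.012, 0.802, 0.597, -0.006]
contact_force: [-0.7, 0.3, 0.3]
width: 0.0403
t14.5 now [0.6223 0.0144 0.1402] yaw 73.2 w 40.3 F [-0.7  0.3  0.3] q [-0.09  0.42  1.52  0.01  1.23 -1.38]
tool d mm: x 0.2 y 10.6 z 90.2 turn -0.3
```

```bash
python3 -m inch '[[-0.06,0,5,18,0],[-0.06,0,5,18,0],[-0.06,0,0,15,0],[-0.06,0,0,12,0],[-0.06,0,0,0,0]]'; python3 go.py .6325 .0115 .05 73.5
```

```text
clock: 14.95
position: [0.6267, 0.0083, 0.0697]
ee_rot: [-0.013, 0.803, 0.596, -0.011]
contact_force: [-1.0, 0.1, -0.2]
width: 0.04
t14.9 now [0.6267 0.0083 0.0697] yaw 73.2 w 40.0 F [-1.   0.1 -0.2] q [-0.1   0.49  1.59  0.01  1.09 -1.38]
tool d mm: x 4.8 y 4.7 z 19.7 turn -0.3
```

```bash
python3 -m inch '[[-0.06,4,4,8,0],[-0.06,1,1,8,0],[-0.06,0,0,4,0],[-0.06,0,0,0,0],[-1,0,0,0,0],[-1,0,0,0,0],[-1,0,0,0,0],[-1,0,0,0,0],[-1,0,0,0,0]]' 40; python3 go.py .6325 .0115 .05 73.5
```

```text
clock: 15.7
position: [0.6325, 0.0093, 0.0482]
ee_rot: [-0.013, 0.803, 0.595, -0.011]
contact_force: [-0.3, -0.6, -1.0]
width: 0.0091
t15.7 now [0.6325 0.0093 0.0482] yaw 73.1 w 9.1 F [-0.3 -0.6 -1. ] q [-0.1   0.52  1.6   0.01  1.06 -1.38]
tool d mm: x 2.1 y -0.6 z -1.8 turn -0.4
```

```bash
python3 -m inch '[[-1,0,0,-8,0],[-1,0,0,-12,0],[-1,0,0,-15,0],[-1,0,0,-20,0],[-1,0,0,-20,0],[-1,0,0,-20,0],[-1,0,0,-20,0],[-1,0,0,0,0]]'; python3 go.py .66 .25 .15 135
```

```text
clock: 16.37
position: [0.6353, 0.009, 0.1704]
ee_rot: [-0.014, 0.803, 0.595, -0.012]
contact_force: [1.6, -0.9, -0.8]
width: 0.0091
t16.4 now [0.6353 0.009  0.1704] yaw 73.1 w 9.1 F [ 1.6 -0.9 -0.8] q [-0.1   0.42  1.44  0.    1.32 -1.38]
tool d mm: x 237.8 y -46.4 z 20.4 turn -61.9
```

```bash
python3 -m inch '[[-1,20,-3,0,0],[-1,20,-3,0,0],[-1,20,-3,0,0],[-1,20,-3,0,0],[-1,20,-3,0,0],[-1,20,-3,0,0],[-1,20,-3,0,0],[-1,20,-3,0,0],[-1,20,-3,0,0],[-1,20,-3,0,0],[-1,20,-3,0,0],[-1,0,0,0,0]]'; python3 go.py .66 .25 .12 135
```

```text
clock: 17.37
position: [0.665, 0.2366, 0.164]
ee_rot: [-0.015, 0.804, 0.594, -0.015]
contact_force: [-0.2, 0.9, -0.8]
width: 0.0091
t17.4 now [0.665  0.2366 0.164 ] yaw 72.9 w 9.1 F [-0.2  0.9 -0.8] q [ 0.24  0.53  1.26  0.02  1.39 -1.04]
tool d mm: x 11.3 y -8.7 z 44.0 turn -62.1
```

```bash
python3 -m inch '[[-1,0,0,0,-6.5],[-1,0,0,0,-6.5],[-1,0,0,0,-6.5],[-1,0,0,0,-6.5],[-1,0,0,0,-6.5],[-1,0,0,0,-6.5],[-1,0,0,0,-6.5],[-1,0,0,0,-6.5],[-1,0,0,0,-5],[-1,0,0,0,0]]'; python3 go.py .66 .25 .1 135
```

```text
clock: 18.2
position: [0.6588, 0.2332, 0.1536]
ee_rot: [-0.026, 0.4, 0.916, -0.012]
contact_force: [-0.0, -1.0, -0.9]
width: 0.0093
t18.2 now [0.6588 0.2332 0.1536] yaw 132.8 w 9.3 F [-0.  -1.  -0.9] q [ 0.23  0.54  1.28  0.01  1.38 -2.09]
tool d mm: x 11.5 y 12.3 z 53.6 turn -2.2
```

```bash
python3 -m inch '[[-1,6,6,10,-2],[-1,6,6,20,0],[-1,0,0,20,0],[-1,0,0,20,0],[-1,0,0,20,0],[-1,0,0,15,0],[-1,0,0,0,0]]'; python3 go.py .66 .25 .013 135
```

```text
clock: 18.78
position: [0.6522, 0.2471, 0.0435]
ee_rot: [-0.025, 0.392, 0.92, -0.013]
contact_force: [-1.7, 0.2, -2.1]
width: 0.0091
t18.8 now [0.6522 0.2471 0.0435] yaw 133.8 w 9.1 F [-1.7  0.2 -2.1] q [ 0.26  0.62  1.42  0.01  1.16 -2.08]
tool d mm: x -3.3 y 7.6 z 30.5 turn -1.2
```

```bash
python3 -m inch '[[-1,-2,4,9,-1],[-1,-1,4,9,0],[-1,0,0,7,0],[-1,0,0,4,0],[-1,0,0,0,0]]'; python3 go.py .66 .25 .013 135
```

```text
clock: 19.2
position: [0.6603, 0.2502, 0.0125]
ee_rot: [-0.025, 0.385, 0.923, -0.012]
contact_force: [-0.5, 0.3, -1.0]
width: 0.0091
t19.2 now [0.6603 0.2502 0.0125] yaw 134.7 w 9.1 F [-0.5  0.3 -1. ] q [ 0.26  0.66  1.43  0.01  1.11 -2.1 ]
tool d mm: x 0.1 y -0.4 z -0.5 turn -0.3
```

```bash
python3 -m inch '[[-1,0,0,3,0],[-1,0,0,0,0],[-0.06,0,0,0,0],[-0.06,0,0,0,0],[-0.06,0,0,0,0],[-0.06,0,0,-10,0],[-0.06,0,0,-20,0],[-0.06,0,0,-30,0],[-0.06,0,0,-30,0],[-0.06,0,0,-30,0],[-0.06,0,0,0,0]]'; python3 go.py .515 .286 .15 135; python3 - <<'E'
from h import *
T=eyes.get_image("top");S=eyes.get_image("side")
for n,im in(("top",T),("side",S)):
  for o in("shaft_a","nameplate","flange"):
    for r in regions_of(im,o):
      if r["confidence"]<.3:continue
      m=r["mask"].astype(np.uint8);cs,_=cv2.findContours(m,cv2.RETR_EXTERNAL,cv2.CHAIN_APPROX_NONE)
      if not cs:continue
      c=max(cs,key=cv2.contourArea);z={"shaft_a":.011,"nameplate":.009,"flange":.01}[o]
      p=np.array([ray(im,(q[0][1],q[0][0]),z)[:2] for q in c],np.float32)
      R=cv2.minAreaRect(p);print(n,o,round(r["confidence"],2),np.round(R[0],4),np.round(R[1],4),round(R[2],1))
a=np.hstack([cv2.resize(T["frame"][120:320,110:350,::-1],None,fx=1.6,fy=1.6),cv2.resize(S["frame"][150:350,170:410,::-1],None,fx=1.6,fy=1.6)]);cv2.imwrite("pics/g4.png",a)
E
```

```text
clock: 20.12
position: [0.6677, 0.2508, 0.1399]
ee_rot: [-0.023, 0.385, 0.923, -0.011]
contact_force: [1.5, -0.3, 0.7]
width: 0.04
t20.1 now [0.6677 0.2508 0.1399] yaw 134.7 w 40.0 F [ 1.5 -0.3  0.7] q [ 0.26  0.56  1.27  0.01  1.36 -2.1 ]
tool d mm: x 132.3 y -83.9 z -10.1 turn -0.3
side shaft_a 0.74 [0.4555 0.2047] [0.091  0.0216] 63.1
side nameplate 0.85 [0.5113 0.2538] [0.0625 0.0281] 36.5
side nameplate 0.6 [0.5263 0.3693] [0.0191 0.0409] 50.1
```

View pics/g4.png

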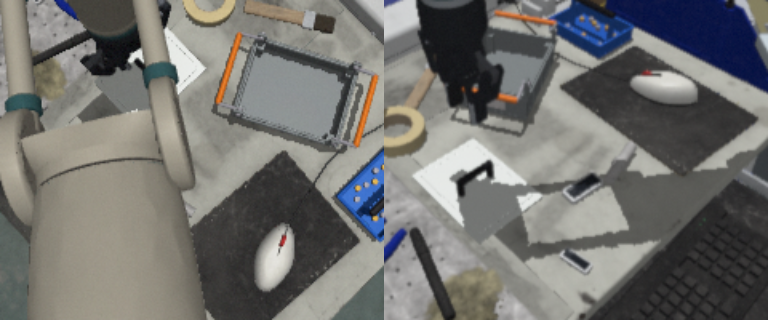

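```bash
python3 -m inch '[[0.2,12,-11,0,3],[0.2,12,-11,0,3],[0.2,12,-11,0,3],[0.2,12,-11,0,0],[0.2,12,-11,0,0],[0.2,12,-11,0,0],[0.2,12,-11,0,0],[0.2,12,-11,0,0],[0.2,0,0,0,0],[0.2,0,0,0,0]]'; python3 go.py .512 .252 .1 125; python3 - <<'E'
from h import *
T=eyes.get_image("top");S=eyes.get_image("side")
for n,im in(("top",T),("side",S)):
  for o in("shaft_a","nameplate"):
    for r in regions_of(im,o):
      if r["confidence"]<.3:continue
      m=r["mask"].astype(np.uint8);cs,_=cv2.findContours(m,cv2.RETR_EXTERNAL,cv2.CHAIN_APPROX_NONE)
      if not cs:continue
      c=max(cs,key=cv2.contourArea);z={"shaft_a":.011,"nameplate":.009,"flange":.01}[o]
      p=np.array([ray(im,(q[0][1],q[0][0]),z)[:2] for q in c],np.float32)
      R=cv2.minAreaRect(p);print(n,o,round(r["confidence"],2),np.round(R[0],4),np.round(R[1],4),round(R[2],1))
a=np.hstack([cv2.resize(T["frame"][120:320,110:350,::-1],None,fx=1.6,fy=1.6),cv2.resize(S["frame"][150:350,170:410,::-1],None,fx=1.6,fy=1.6)]);cv2.imwrite("pics/g5.png",a)
E
```

```text
clock: 21.35
position: [0.5259, 0.2703, 0.1281]
ee_rot: [-0.034, 0.46, 0.887, -0.025]
contact_force: [0.2, -0.0, -0.4]
width: 0.0511
t21.4 now [0.5259 0.2703 0.1281] yaw 125.0 w 51.1 F [ 0.2 -0.  -0.4] q [ 0.35  0.42  1.56  0.02  1.25 -1.84]
tool d mm: x -7.0 y -21.9 z 28.1 turn 0.0
top shaft_a 0.53 [0.4554 0.2057] [0.081  0.0206] 57.8
top nameplate 0.68 [0.5126 0.249 ] [0.0605 0.0263] 40.5
side shaft_a 0.72 [0.4557 0.2052] [0.0921 0.0216] 63.1
side nameplate 0.55 [0.5125 0.2536] [0.0639 0.0281] 40.4
side nameplate 0.5 [0.5263 0.3693] [0.0208 0.0413] 52.2
```

View pics/g5.png

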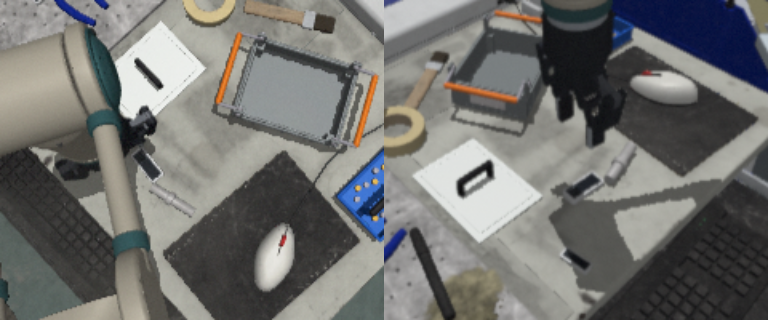

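```bash
python3 go.py .5145 .251 .05 129; python3 -m inch '[[0.1,-6,-8,8,-4],[0.1,-2,-8,15,0],[0.1,0,0,15,0],[0.1,0,0,15,0],[0.1,0,0,15,0],[0.1,0,0,0,0]]';python3 go.py .5125 .251 .004 129
```

```text
t21.6 now [0.5271 0.2701 0.1283] yaw 125.0 w 51.1 F [ 0.2 -0.6 -0.7] q [ 0.35  0.42  1.56  0.02  1.25 -1.84]
tool d mm: x -8.5 y -21.3 z 78.3 turn -4.0
clock: 22.15
position: [0.519, 0.2521, 0.06]
ee_rot: [-0.032, 0.429, 0.902, -0.021]
contact_force: [-0.7, -0.2, -0.4]
width: 0.0468
t22.1 now [0.519  0.2521 0.06  ] yaw 129.0 w 46.8 F [-0.7 -0.2 -0.4] q [ 0.32  0.46  1.68  0.02  1.08 -1.94]
tool d mm: x 3.2 y -5.7 z 56.0 turn 0.0
```

```bash
python3 -m inch '[[0.1,1,-2,15,0],[0.1,0,0,13,0],[0.1,0,0,12,0],[0.1,0,0,8,0],[0.1,0,0,0,0]]';python3 go.py .5125 .251 .004 129
```

```text
clock: 22.57
position: [0.5178, 0.2512, 0.0127]
ee_rot: [-0.03, 0.43, 0.902, -0.019]
contact_force: [0.1, -0.5, 0.2]
width: 0.0472
t22.6 now [0.5178 0.2512 0.0127] yaw 128.9 w 47.2 F [ 0.1 -0.5  0.2] q [ 0.32  0.51  1.74  0.02  0.96 -1.94]
tool d mm: x 3.1 y -4.3 z 8.7 turn -0.1
```

```bash
python3 -m inch '[[0.1,2,-3,5,0],[0.1,1,-2,4,0],[0.1,0,0,0,0],[-1,0,0,0,0],[-1,0,0,0,0],[-1,0,0,0,0],[-1,0,0,0,0],[-1,0,0,0,0],[-1,0,0,0,0]]' 40;python3 go.py .5125 .251 .004 129
```

```text
clock: 23.32
position: [0.5142, 0.2512, 0.0071]
ee_rot: [-0.028, 0.43, 0.902, -0.017]
contact_force: [0.6, -0.4, -0.7]
width: 0.023
t23.3 now [0.5142 0.2512 0.0071] yaw 128.9 w 23.0 F [ 0.6 -0.4 -0.7] q [ 0.32  0.51  1.76  0.02  0.94 -1.94]
tool d mm: x 0.9 y -1.5 z 3.1 turn -0.1
```

```bash
python3 -m inch '[[0,0,0,0,0],[0,0,0,0,0],[0,0,-1,3,0],[0,0,0,3,0],[0,0,0,0,0],[-1,0,0,0,0],[-1,0,0,0,0],[-1,0,0,0,0],[-1,0,0,0,0],[-1,0,0,0,0]]' 40;python3 go.py .5125 .251 .002 129
```

```text
clock: 24.15
position: [0.5138, 0.2502, 0.0011]
ee_rot: [-0.027, 0.43, 0.902, -0.017]
contact_force: [-0.8, 0.9, 0.2]
width: 0.0236
t24.1 now [0.5138 0.2502 0.0011] yaw 129.0 w 23.6 F [-0.8  0.9  0.2] q [ 0.32  0.51  1.77  0.02  0.92 -1.94]
tool d mm: x 1.4 y -0.5 z -0.9 turn -0.0
```

```bash
python3 -m inch '[[-1,0,0,-8,0],[-1,0,0,-15,0],[-1,0,0,-25,0],[-1,0,0,-30,0],[-1,0,0,-30,0],[-1,0,0,-30,0],[-1,0,0,0,0]]';python3 go.py .6324 .0115 .13 73.5; python3 - <<'E'
from h import *
S=eyes.get_image("side");T=eyes.get_image("top")
a=np.hstack([cv2.resize(T["frame"][120:320,110:350,::-1],None,fx=1.6,fy=1.6),cv2.resize(S["frame"][150:350,170:410,::-1],None,fx=1.6,fy=1.6)]);cv2.imwrite("pics/g6.png",a)
E
```

```text
clock: 24.73
position: [0.5205, 0.251, 0.1443]
ee_rot: [-0.03, 0.43, 0.902, -0.019]
contact_force: [0.7, -0.4, -0.1]
width: 0.0236
t24.7 now [0.5205 0.251  0.1443] yaw 128.9 w 23.6 F [ 0.7 -0.4 -0.1] q [ 0.32  0.38  1.58  0.01  1.26 -1.94]
tool d mm: x -256.7 y -63.4 z 14.3 turn 55.4
```

View pics/g6.png

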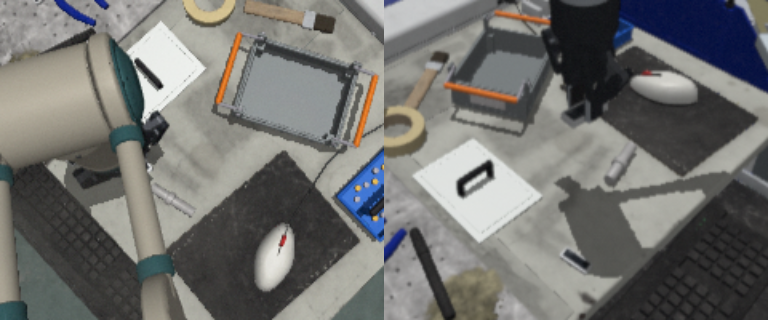

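```bash
python3 -m inch '[[-1,0,0,0,6.5],[-1,0,0,0,6.5],[-1,0,0,0,6.5],[-1,0,0,0,6.5],[-1,0,0,0,6.5],[-1,0,0,0,6.5],[-1,0,0,0,6.5],[-1,0,0,0,6.5],[-1,0,0,0,4],[-1,0,0,0,0]]';python3 go.py .642 .045 .13 73.5
```

```text
clock: 25.67
position: [0.5037, 0.246, 0.1235]
ee_rot: [-0.024, 0.817, 0.574, -0.053]
contact_force: [-0.3, -0.0, -0.6]
width: 0.0236
t25.7 now [0.5037 0.246  0.1235] yaw 70.3 w 23.6 F [-0.3 -0.  -0.6] q [ 0.32  0.39  1.61  0.02  1.25 -0.91]
tool d mm: x -142.8 y 197.8 z -6.5 turn -3.2
```

```bash
python3 -m inch '[[-1,-7,10,-1,0],[-1,-7,10,-1,0],[-1,-7,10,-1,0],[-1,-7,10,-1,0],[-1,-7,10,-1,0],[-1,-7,10,-1,0],[-1,-7,10,-1,0],[-1,-7,10,-1,0],[-1,-7,10,-1,0],[-1,-7,10,-1,0],[-1,-7,10,-1,0],[-1,-7,10,-1,0],[-1,-7,10,-1,0],[-1,-7,10,-1,0],[-1,-7,10,-1,0],[-1,-7,10,-1,0],[-1,-7,10,-1,0],[-1,-7,10,-1,0],[-1,-7,10,-1,0],[-1,0,0,0,0]]';python3 go.py .642 .045 .13 73.5
```

```text
clock: 27.33
position: [0.6539, 0.033, 0.128]
ee_rot: [-0.024, 0.815, 0.576, -0.056]
contact_force: [0.6, 0.4, -0.8]
width: 0.0234
t27.3 now [0.6539 0.033  0.128 ] yaw 70.7 w 23.4 F [ 0.6  0.4 -0.8] q [-0.04  0.52  1.37 -0.03  1.36 -1.26]
tool d mm: x 7.4 y -15.2 z -2.0 turn -2.8
```

```bash
python3 -m inch '[[-1,5,0,25,-2.8],[-1,5,0,25,0],[-1,0,0,0,0]]';python3 go.py .642 .045 .015 73.5
```

```text
clock: 27.58
position: [0.6535, 0.0401, 0.0782]
ee_rot: [-0.024, 0.801, 0.596, -0.053]
contact_force: [-1.2, 1.0, -0.1]
width: 0.0237
t27.6 now [0.6535 0.0401 0.0782] yaw 73.4 w 23.7 F [-1.2  1.  -0.1] q [-0.03  0.56  1.44 -0.03  1.26 -1.3 ]
tool d mm: x 1.4 y -12.4 z 63.2 turn -0.1
```

```bash
python3 -m inch '[[-1,2,-3,15,0],[-1,1,-3,15,0],[-1,0,0,15,0],[-1,0,0,12,0],[-1,0,0,0,0]]';python3 go.py .642 .045 .015 73.5
```

```text
clock: 28.0
position: [0.6429, 0.0444, 0.0235]
ee_rot: [-0.024, 0.801, 0.596, -0.052]
contact_force: [-1.8, 0.3, -0.6]
width: 0.0236
t28.0 now [0.6429 0.0444 0.0235] yaw 73.5 w 23.6 F [-1.8  0.3 -0.6] q [-0.02  0.6   1.52 -0.03  1.13 -1.29]
tool d mm: x 0.3 y -1.0 z 8.5 turn 0.0
```

Release, then test big descent steps for tilt repair above the crate.

```bash
python3 -m inch '[[-1,0,0,5,0],[-1,0,0,3,0],[-1,0,0,0,0],[0.1,0,0,0,0],[0.1,0,0,0,0],[0.1,0,0,0,0],[0.1,0,0,-10,0],[0.1,0,0,-15,0],[0.1,0,0,-15,0],[0.1,0,0,-15,0],[0.1,0,0,-15,0],[0.1,0,0,-15,0],[0.1,0,0,-15,0],[0.1,0,0,-15,0],[0.1,0,0,-15,0],[0.1,0,0,-15,0],[0.1,0,0,-15,0],[0.1,0,0,0,0]]';python3 go.py .642 .045 .2 73.5; python3 -m inch '[[0.1,0,0,40,0],[0.1,0,0,40,0],[0.1,0,0,0,0]]';python3 go.py .642 .045 .015 73.5; python3 - <<'E'
from rig import manip;print(manip.get_state()["ee_rot"])
E
```

```text
clock: 29.5
position: [0.6644, 0.0482, 0.1979]
ee_rot: [-0.019, 0.801, 0.596, -0.045]
contact_force: [1.1, -0.2, -0.2]
width: 0.047
t29.5 now [0.6644 0.0482 0.1979] yaw 73.5 w 47.0 F [ 1.1 -0.2 -0.2] q [-0.02  0.49  1.26 -0.03  1.49 -1.29]
tool d mm: x -9.5 y -20.5 z -2.1 turn -0.0
clock: 29.75
position: [0.6603, 0.0463, 0.1225]
ee_rot: [-0.014, 0.801, 0.597, -0.04]
contact_force: [-1.1, 0.2, -1.4]
width: 0.0474
t29.8 now [0.6603 0.0463 0.1225] yaw 73.4 w 47.4 F [-1.1  0.2 -1.4] q [-0.02  0.52  1.39 -0.03  1.31 -1.29]
tool d mm: x -6.5 y -17.2 z 107.5 turn -0.1
[-0.01442478  0.80136715  0.59667068 -0.03983353]
```

```bash
python3 -m inch '[[0.1,0,0,-15,0],[0.1,0,0,-15,0],[0.1,0,0,-15,0],[0.1,0,0,-15,0],[0.1,0,0,-15,0],[0.1,0,0,-15,0],[0.1,0,0,0,0],[0.1,0,0,40,0],[0.1,0,0,40,0],[0.1,0,0,0,0]]'; python3 -m inch '[[0.1,0,0,-40,0],[0.1,0,0,-40,0],[0.1,0,0,0,0],[0.1,0,0,40,0],[0.1,0,0,40,0],[0.1,0,0,0,0]]'; python3 - <<'E'
from h import *
T=eyes.get_image("top");S=eyes.get_image("side")
for n,im in(("top",T),("side",S)):
  for o in("shaft_a","nameplate"):
    for r in regions_of(im,o):
      if r["confidence"]<.3:continue
      m=r["mask"].astype(np.uint8);cs,_=cv2.findContours(m,cv2.RETR_EXTERNAL,cv2.CHAIN_APPROX_NONE)
      if not cs:continue
      c=max(cs,key=cv2.contourArea);z={"shaft_a":.011,"nameplate":.009,"flange":.01}[o]
      p=np.array([ray(im,(q[0][1],q[0][0]),z)[:2] for q in c],np.float32)
      R=cv2.minAreaRect(p);print(n,o,round(r["confidence"],2),np.round(R[0],4),np.round(R[1],4),round(R[2],1))
a=np.hstack([cv2.resize(T["frame"][120:320,110:350,::-1],None,fx=1.6,fy=1.6),cv2.resize(S["frame"][150:350,170:410,::-1],None,fx=1.6,fy=1.6)]);cv2.imwrite("pics/g7.png",a)
E
python3 go.py .4555 .2055 .1 150
```

```text
clock: 30.58
position: [0.6622, 0.0468, 0.1449]
ee_rot: [-0.013, 0.802, 0.597, -0.038]
contact_force: [-2.4, -0.3, -1.0]
width: 0.0471
clock: 31.08
position: [0.6635, 0.047, 0.1544]
ee_rot: [-0.012, 0.802, 0.597, -0.036]
contact_force: [-1.4, 0.4, -1.2]
width: 0.0471
top shaft_a 0.69 [0.4557 0.2063] [0.0792 0.021 ] 54.7
top nameplate 0.56 [0.6448 0.0448] [0.0251 0.0597] 74.8
top nameplate 0.44 [0.5258 0.3647] [0.015  0.0382] 47.2
side shaft_a 0.49 [0.4558 0.2053] [0.0892 0.0194] 56.2
side nameplate 0.7 [0.5279 0.3702] [0.0205 0.0397] 49.3
side nameplate 0.64 [0.6415 0.0374] [0.0163 0.0574] 74.7
t31.4 now [0.6689 0.047  0.1616] yaw 73.4 w 47.2 F [-0.5 -0.3 -0.6] q [-0.02  0.49  1.34 -0.03  1.37 -1.29]
tool d mm: x 90.8 y -249.8 z 61.6 turn -76.6
```

View pics/g7.png

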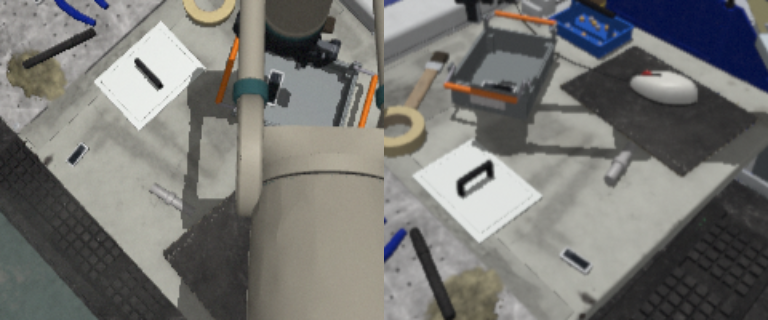

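```bash
python3 -m inch '[[0.1,5,-13,0,0],[0.1,5,-13,0,0],[0.1,5,-13,0,0],[0.1,5,-13,0,0],[0.1,5,-13,0,0],[0.1,5,-13,0,0],[0.1,5,-13,0,0],[0.1,5,-13,0,0],[0.1,5,-13,0,0],[0.1,5,-13,0,0],[0.1,5,-13,0,0],[0.1,5,-13,0,0],[0.1,5,-13,0,0],[0.1,5,-13,0,0],[0.1,5,-13,0,0],[0.1,5,-13,0,0],[0.1,5,-13,0,0],[0.1,5,-13,0,0],[0.1,5,-13,0,0],[0.1,0,0,0,0]]'; python3 -m inch '[[0.1,0,0,0,-4],[0.1,0,0,0,-4],[0.1,0,0,0,-4],[0.1,0,0,0,-4],[0.1,0,0,0,-4],[0.1,0,0,0,-4],[0.1,0,0,0,-4],[0.1,0,0,0,-4],[0.1,0,0,0,-4],[0.1,0,0,0,-4],[0.1,0,0,0,-4],[0.1,0,0,0,-4],[0.1,0,0,0,-4],[0.1,0,0,0,-4],[0.1,0,0,0,-4],[0.1,0,0,0,-4],[0.1,0,0,0,-4],[0.1,0,0,0,-4],[0.1,0,0,0,0]]'; python3 go.py .4557 .2058 .1 147
```

```text
clock: 33.05
position: [0.4351, 0.2276, 0.1742]
ee_rot: [-0.006, 0.801, 0.598, -0.028]
contact_force: [-1.5, -0.1, -0.5]
width: 0.047
clock: 34.63
position: [0.4409, 0.2276, 0.1744]
ee_rot: [-0.015, 0.265, 0.964, -0.019]
contact_force: [0.2, -0.2, 0.5]
width: 0.0468
t34.6 now [0.4409 0.2276 0.1744] yaw 149.2 w 46.8 F [ 0.2 -0.2  0.5] q [ 0.35  0.22  1.73 -0.02  1.24 -2.25]
tool d mm: x -23.8 y -11.2 z 74.4 turn 2.2
```

```bash
python3 -m inch '[[0.1,-12,-6,12,2],[0.1,-12,-6,12,0],[0.1,0,0,12,0],[0.1,0,0,12,0],[0.1,0,0,12,0],[0.1,0,0,12,0],[0.1,0,0,12,0],[0.1,0,0,12,0],[0.1,0,0,0,0]]'; python3 go.py .4557 .2058 .03 147;python3 - <<'E'
from h import *
T=eyes.get_image("top");S=eyes.get_image("side")
a=np.hstack([cv2.resize(T["frame"][200:300,170:290,::-1],None,fx=3,fy=3),cv2.resize(S["frame"][200:300,260:380,::-1],None,fx=3,fy=3)]);cv2.imwrite("pics/g8.png",a)
E
```

```text
clock: 35.38
position: [0.4571, 0.2009, 0.0761]
ee_rot: [-0.01, 0.291, 0.956, -0.018]
contact_force: [-0.9, -0.2, 0.4]
width: 0.0469
t35.4 now [0.4571 0.2009 0.0761] yaw 146.1 w 46.9 F [-0.9 -0.2  0.4] q [ 0.29  0.32  1.87 -0.02  0.99 -2.25]
tool d mm: x 3.9 y 3.3 z 46.1 turn -0.9
```

View pics/g8.png

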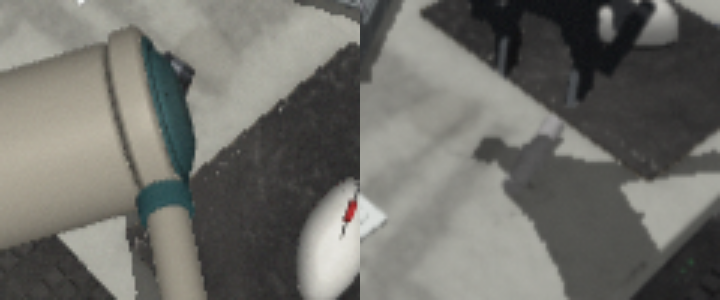

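```bash
python3 -m inch '[[0.1,3,3,10,0],[0.1,2,2,12,0],[0.1,0,0,12,0],[0.1,0,0,10,0],[0.1,0,0,0,0]]'; python3 go.py .4557 .2058 .003 147
```

```text
clock: 35.9
position: [0.4604, 0.2098, 0.0351]
ee_rot: [-0.004, 0.293, 0.956, -0.014]
contact_force: [0.5, 0.5, -0.5]
width: 0.0469
t35.9 now [0.4604 0.2098 0.0351] yaw 146.0 w 46.9 F [ 0.5  0.5 -0.5] q [ 0.3   0.38  1.91 -0.02  0.87 -2.23]
tool d mm: x 1.6 y -5.9 z 32.1 turn -1.0
```

```bash
python3 -m inch '[[0.1,0,-2,10,0],[0.1,0,-2,10,0],[0.1,0,0,8,0],[0.1,0,0,3,0],[0.1,0,0,0,0]]'; python3 go.py .4557 .2058 .003 147
```

```text
clock: 36.32
position: [0.4606, 0.2078, 0.0053]
ee_rot: [-0.001, 0.293, 0.956, -0.012]
contact_force: [0.4, -0.0, -0.1]
width: 0.0472
t36.3 now [0.4606 0.2078 0.0053] yaw 145.9 w 47.2 F [ 0.4 -0.  -0.1] q [ 0.3   0.42  1.95 -0.03  0.79 -2.23]
tool d mm: x 3.0 y -4.4 z 2.3 turn -1.1
```

```bash
python3 -m inch '[[0.1,2,-2,1.5,-1],[0.1,0,0,0,0],[-1,0,0,0,0],[-1,0,0,0,0],[-1,0,0,0,0],[-1,0,0,0,0],[-1,0,0,0,0],[-1,0,0,0,0]]' 60; python3 go.py .4557 .2058 .003 147;  python3 -m inch '[[-1,0,0,-8,0],[-1,0,0,-12,0],[-1,0,0,-15,0],[-1,0,0,-15,0],[-1,0,0,-15,0],[-1,0,0,-15,0],[-1,0,0,-15,0],[-1,0,0,-15,0],[-1,0,0,-15,0],[-1,0,0,-15,0],[-1,0,0,0,0]]'; python3 go.py .621 -.029 .16 73.5
```

```text
clock: 36.98
position: [0.4594, 0.2081, 0.006]
ee_rot: [0.001, 0.284, 0.959, -0.011]
contact_force: [0.1, -0.5, -1.3]
width: 0.0203
t37.0 now [0.4594 0.2081 0.006 ] yaw 147.0 w 20.3 F [ 0.1 -0.5 -1.3] q [ 0.3   0.41  1.95 -0.03  0.78 -2.25]
tool d mm: x 1.8 y -3.9 z 3.0 turn 0.0
clock: 37.9
position: [0.4579, 0.2105, 0.1554]
ee_rot: [-0.001, 0.284, 0.959, -0.012]
contact_force: [0.8, -0.0, -1.1]
width: 0.0207
t37.9 now [0.4579 0.2105 0.1554] yaw 147.0 w 20.7 F [ 0.8 -0.  -1.1] q [ 0.31  0.24  1.76 -0.02  1.16 -2.25]
tool d mm: x -267.2 y -112.0 z -4.6 turn 73.5
```

```bash
python3 -m inch '[[-1,0,0,0,4],[-1,0,0,0,4],[-1,0,0,0,4],[-1,0,0,0,4],[-1,0,0,0,4],[-1,0,0,0,4],[-1,0,0,0,4],[-1,0,0,0,4],[-1,0,0,0,4],[-1,0,0,0,4],[-1,0,0,0,4],[-1,0,0,0,4],[-1,0,0,0,4],[-1,0,0,0,4],[-1,0,0,0,4],[-1,0,0,0,4],[-1,0,0,0,4],[-1,0,0,0,4],[-1,0,0,0,0]]' ; python3 go.py .621 -.029 .16 73.5;python3 - <<'E'
from h import *
S=eyes.get_image("side");save(S,"g9.png",(130,300,200,400),3)
E
```

```text
clock: 39.48
position: [0.4475, 0.2069, 0.145]
ee_rot: [0.003, 0.812, 0.583, -0.019]
contact_force: [0.2, 0.8, -0.7]
width: 0.0208
t39.5 now [0.4475 0.2069 0.145 ] yaw 71.3 w 20.8 F [ 0.2  0.8 -0.7] q [ 0.31  0.24  1.79 -0.02  1.15 -0.93]
tool d mm: x -167.9 y 239.9 z -15.0 turn -2.2
```

View pics/g9.png

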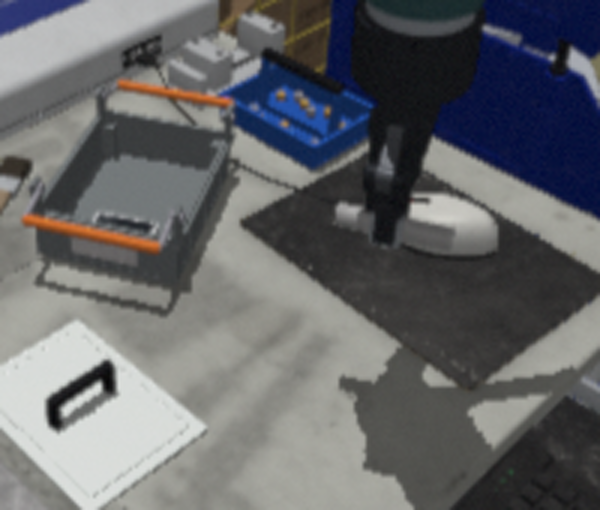

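```bash
python3 -m inch '[[-1,-8,12,-0.5,0],[-1,-8,12,-0.5,0],[-1,-8,12,-0.5,0],[-1,-8,12,-0.5,0],[-1,-8,12,-0.5,0],[-1,-8,12,-0.5,0],[-1,-8,12,-0.5,0],[-1,-8,12,-0.5,0],[-1,-8,12,-0.5,0],[-1,-8,12,-0.5,0],[-1,-8,12,-0.5,0],[-1,-8,12,-0.5,0],[-1,-8,12,-0.5,0],[-1,-8,12,-0.5,0],[-1,-8,12,-0.5,0],[-1,-8,12,-0.5,0],[-1,-8,12,-0.5,0],[-1,-8,12,-0.5,0],[-1,-8,12,0,0],[-1,0,0,0,0]]' ; python3 go.py .622 -.024 .08 73.5
```

```text
clock: 41.2
position: [0.6277, -0.0228, 0.1494]
ee_rot: [0.001, 0.804, 0.595, -0.023]
contact_force: [0.2, 0.3, -0.9]
width: 0.0205
t41.2 now [ 0.6277 -0.0228  0.1494] yaw 73.0 w 20.5 F [ 0.2  0.3 -0.9] q [-0.13  0.43  1.48 -0.03  1.26 -1.39]
tool d mm: x -2.9 y -5.1 z 69.4 turn -0.5
```

```bash
python3 -m inch '[[-1,-2,-1,15,0],[-1,0,-1,15,0],[-1,0,0,15,0],[-1,0,0,15,0],[-1,0,0,0,0]]' ; python3 go.py .622 -.024 .015 73.5
```

```text
clock: 41.62
position: [0.6252, -0.0274, 0.0886]
ee_rot: [0.001, 0.804, 0.594, -0.021]
contact_force: [-1.2, -0.1, -2.3]
width: 0.0209
t41.6 now [ 0.6252 -0.0274  0.0886] yaw 72.9 w 20.9 F [-1.2 -0.1 -2.3] q [-0.14  0.47  1.57 -0.03  1.13 -1.39]
tool d mm: x 2.3 y -4.0 z 73.6 turn -0.6
```

```bash
python3 -m inch '[[-1,2,-4,15,0],[-1,2,-2,15,0],[-1,0,0,15,0],[-1,0,0,12,0],[-1,0,0,5,0],[-1,0,0,0,0]]' ; python3 go.py .622 -.024 .015 73.5
```

```text
clock: 42.12
position: [0.6204, -0.0223, 0.0282]
ee_rot: [0.001, 0.804, 0.594, -0.02]
contact_force: [-0.1, 0.2, -0.7]
width: 0.0207
t42.1 now [ 0.6204 -0.0223  0.0282] yaw 72.9 w 20.7 F [-0.1  0.2 -0.7] q [-0.13  0.53  1.65 -0.04  0.99 -1.38]
tool d mm: x -1.1 y 2.0 z 13.2 turn -0.6
```

```bash
python3 -m inch '[[-1,0,1,7,0],[-1,0,0,6,0],[-1,0,0,3,0],[-1,0,0,0,0],[0,0,0,0,0],[0,0,0,0,0],[0,0,0,0,0],[0,0,0,-10,0],[0,0,0,-15,0],[0,0,0,-15,0],[0,0,0,-15,0],[0,0,0,-15,0],[0,0,0,-15,0],[0,0,0,-15,0],[0,0,0,-15,0],[0,0,0,0,0]]' ; python3 go.py .668 .1181 .11 73.5; python3 - <<'E'
from h import *
T=eyes.get_image("top");S=eyes.get_image("side");
a=np.hstack([cv2.resize(T["frame"][110:250,200:400,::-1],None,fx=2,fy=2),cv2.resize(S["frame"][120:260,180:380,::-1],None,fx=2,fy=2)]);cv2.imwrite("pics/g10.png",a)
E
```

```text
clock: 43.45
position: [0.6284, -0.0201, 0.1434]
ee_rot: [0.006, 0.804, 0.594, -0.015]
contact_force: [0.4, 0.0, 0.7]
width: 0.0427
t43.5 now [ 0.6284 -0.0201  0.1434] yaw 72.9 w 42.7 F [0.4 0.  0.7] q [-0.13  0.42  1.51 -0.03  1.23 -1.39]
tool d mm: x 143.8 y -2.7 z 33.4 turn -0.6
```

View pics/g10.png

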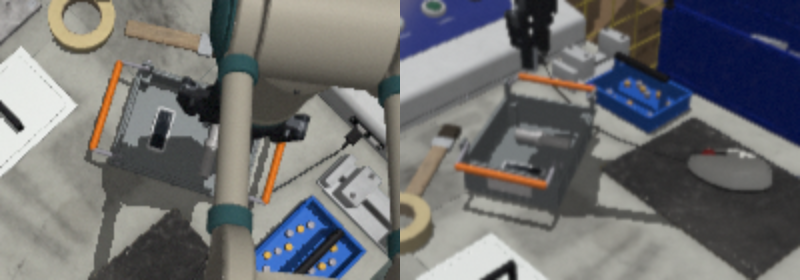

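```bash
python3 go.py .6005 -.099 .1 73.5; python3 -m inch '[[-0.4,-10,-1,3,-0.6],[-0.4,-10,-1,3,0],[-0.4,-10,0,3,0],[-0.4,-10,0,3,0],[-0.4,-10,0,3,0],[-0.4,-10,0,3,0],[-0.4,-10,0,3,0],[-0.4,-8,0,3,0],[-0.4,0,0,0,0],[-0.4,0,0,0,0]]' 30; python3 go.py .6005 -.099 .05 73.5
```

```text
t43.5 now [ 0.6266 -0.02    0.1404] yaw 72.9 w 42.9 F [-0.6 -0.2  0.4] q [-0.13  0.42  1.51 -0.03  1.23 -1.39]
tool d mm: x -83.2 y -1.8 z 40.4 turn -0.6
clock: 44.38
position: [0.5954, -0.1019, 0.111]
ee_rot: [0.0, 0.802, 0.597, -0.02]
contact_force: [0.8, 1.3, -0.4]
width: 0.0257
t44.4 now [ 0.5954 -0.1019  0.111 ] yaw 73.4 w 25.7 F [ 0.8  1.3 -0.4] q [-0.27  0.42  1.6  -0.03  1.15 -1.53]
tool d mm: x 4.2 y 4.1 z 61.0 turn -0.1
```

```bash
python3 -m inch '[[-0.4,3,3,10,0],[-0.4,2,2,12,0],[-0.4,0,0,10,0],[-0.4,0,0,0,0]]'; python3 go.py .6005 -.099 .05 73.5;python3 - <<'E'
from h import *
T=eyes.get_image("top");S=eyes.get_image("side");
a=np.hstack([cv2.resize(T["frame"][130:230,270:390,::-1],None,fx=3,fy=3),cv2.resize(S["frame"][120:220,200:320,::-1],None,fx=3,fy=3)]);cv2.imwrite("pics/g11.png",a)
E
```

```text
clock: 44.72
position: [0.6022, -0.0983, 0.0762]
ee_rot: [0.001, 0.802, 0.597, -0.019]
contact_force: [-0.5, 0.5, 0.7]
width: 0.0258
t44.7 now [ 0.6022 -0.0983  0.0762] yaw 73.4 w 25.8 F [-0.5  0.5  0.7] q [-0.26  0.46  1.63 -0.03  1.08 -1.52]
tool d mm: x -1.1 y -1.4 z 26.2 turn -0.1
```

View pics/g11.png

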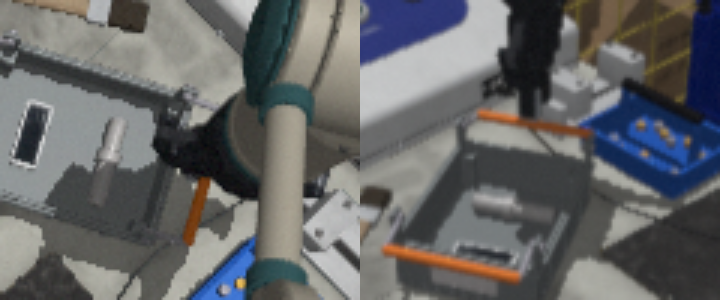

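```bash
python3 -m inch '[[-0.4,0,0,10,0],[-0.4,0,0,9,0],[-0.4,0,0,7,0],[-0.4,0,0,0,0]]'; python3 go.py .6005 -.099 .048 73.5;python3 -m inch '[[-1,0,0,0,0],[-1,0,0,0,0],[-1,0,0,0,0],[-1,0,0,0,0],[-1,0,0,0,0]]' 30; python3 go.py .6005 -.099 .05 73.5
```

```text
clock: 45.15
position: [0.6032, -0.0987, 0.0501]
ee_rot: [0.002, 0.801, 0.598, -0.018]
contact_force: [-0.7, -0.4, -0.1]
width: 0.0255
t45.1 now [ 0.6032 -0.0987  0.0501] yaw 73.5 w 25.5 F [-0.7 -0.4 -0.1] q [-0.26  0.49  1.66 -0.04  1.02 -1.52]
tool d mm: x -1.1 y -2.5 z 2.1 turn -0.0
clock: 45.57
position: [0.6028, -0.0983, 0.0494]
ee_rot: [0.002, 0.801, 0.598, -0.018]
contact_force: [0.0, 0.3, -1.8]
width: 0.0086
t45.6 now [ 0.6028 -0.0983  0.0494] yaw 73.5 w 8.6 F [ 0.   0.3 -1.8] q [-0.26  0.49  1.66 -0.04  1.02 -1.52]
tool d mm: x -1.3 y -2.0 z -0.6 turn -0.0
```

```bash
python3 -m inch '[[-1,-1,0,-9,0],[-1,1,0,-9,0],[-1,3.2,0,-8.4,0],[-1,5.2,0,-7.3,0],[-1,7,0,-5.8,0],[-1,0,0,0,0]]'; python3 go.py .6028 -.0983 .0494 73.5
```

```text
clock: 46.07
position: [0.6061, -0.0863, 0.0918]
ee_rot: [0.003, 0.801, 0.598, -0.023]
contact_force: [1.9, 2.7, -7.7]
width: 0.0085
t46.1 now [ 0.6061 -0.0863  0.0918] yaw 73.6 w 8.5 F [ 1.9  2.7 -7.7] q [-0.23  0.45  1.6  -0.04  1.11 -1.5 ]
tool d mm: x -12.4 y 0.2 z 42.4 turn 0.1
```

```bash
python3 -m inch '[[-1,8.5,0,-2,0],[-1,9,0,-1,0],[-1,9,0,0,0],[-1,9,0,2,0],[-1,0,0,0,0]]'; python3 go.py .6028 -.0983 .0494 73.5
```

```text
clock: 46.48
position: [0.6129, -0.0639, 0.1024]
ee_rot: [0.014, 0.799, 0.6, -0.032]
contact_force: [2.8, -2.4, -18.9]
width: 0.0082
t46.5 now [ 0.6129 -0.0639  0.1024] yaw 73.9 w 8.2 F [  2.8  -2.4 -18.9] q [-0.18  0.45  1.58 -0.07  1.14 -1.43]
tool d mm: x -35.9 y -0.1 z 53.0 turn 0.4
```

```bash
python3 -m inch '[[-0.4,0,0,0,0],[-0.4,0,0,0,0],[-0.4,0,0,6,0],[-0.4,0,0,6,0],[-0.4,0,0,4,0],[-0.4,0,0,0,0],[-1,0,0,0,0],[-1,0,0,0,0],[-1,0,0,0,0],[-1,0,0,0,0]]' 40; python3 go.py .6028 -.0983 .0494 73.5;python3 - <<'E'
from h import *
T=eyes.get_image("top");S=eyes.get_image("side");
a=np.hstack([cv2.resize(T["frame"][130:230,270:390,::-1],None,fx=3,fy=3),cv2.resize(S["frame"][120:220,200:320,::-1],None,fx=3,fy=3)]);cv2.imwrite("pics/g12.png",a)
E
```

```text
clock: 47.32
position: [0.6142, -0.0616, 0.0871]
ee_rot: [0.013, 0.8, 0.6, -0.029]
contact_force: [-0.2, 0.5, 0.5]
width: 0.0082
t47.3 now [ 0.6142 -0.0616  0.0871] yaw 73.7 w 8.2 F [-0.2  0.5  0.5] q [-0.18  0.46  1.6  -0.07  1.1  -1.43]
tool d mm: x -38.4 y -0.7 z 37.7 turn 0.2
```

View pics/g12.png

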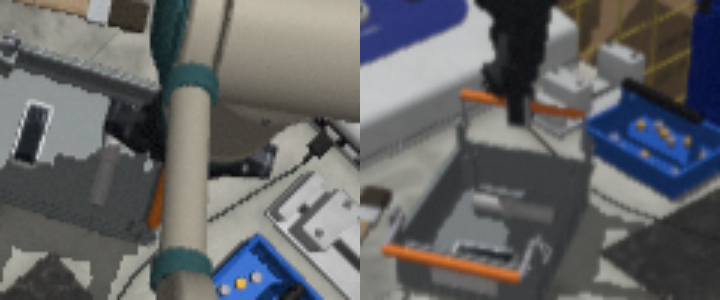

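```bash
python3 -m inch '[[-1,9,0,1,0],[-1,8.6,0,3,0],[-1,7.7,0,5,0],[-1,6.3,0,7,0],[-1,0,0,0,0]]'; python3 go.py .6028 -.0983 .0494 73.5
```

```text
clock: 47.83
position: [0.6208, -0.0393, 0.0729]
ee_rot: [0.019, 0.799, 0.6, -0.035]
contact_force: [-0.9, -1.6, -2.1]
width: 0.0081
t47.8 now [ 0.6208 -0.0393  0.0729] yaw 73.9 w 8.1 F [-0.9 -1.6 -2.1] q [-0.13  0.48  1.6  -0.09  1.08 -1.38]
tool d mm: x -61.7 y -1.0 z 23.5 turn 0.4
```

```bash
python3 -m inch '[[-1,5,0,7.5,0],[-1,3,0,8,0],[-1,1,0,6,0],[-1,0,0,0,0]]'; python3 go.py .6028 -.0983 .0494 73.5
```

```text
clock: 48.17
position: [0.6229, -0.0323, 0.0539]
ee_rot: [0.02, 0.799, 0.601, -0.035]
contact_force: [0.3, -2.3, 0.5]
width: 0.0083
t48.2 now [ 0.6229 -0.0323  0.0539] yaw 73.9 w 8.3 F [ 0.3 -2.3  0.5] q [-0.12  0.5   1.62 -0.09  1.05 -1.36]
tool d mm: x -69.0 y -1.1 z 4.5 turn 0.4
```

```bash
python3 -m inch '[[-1,0.5,0,5,0],[-1,0,0,3,0],[-1,0,0,0,0]]'; python3 go.py .6028 -.0983 .0494 73.5
```

```text
clock: 48.42
position: [0.6231, -0.0319, 0.0477]
ee_rot: [0.02, 0.799, 0.6, -0.034]
contact_force: [-0.2, -1.2, -1.5]
width: 0.0083
t48.4 now [ 0.6231 -0.0319  0.0477] yaw 73.9 w 8.3 F [-0.2 -1.2 -1.5] q [-0.12  0.51  1.63 -0.09  1.03 -1.36]
tool d mm: x -69.4 y -1.0 z -1.7 turn 0.4
```

```bash
python3 -m inch '[[-1,0,0,4,0]]'; python3 -m inch '[[-1,0,0,0,0]]'; python3 -m inch '[[-0.4,0,0,0,0],[-0.4,0,0,0,0],[-0.4,0,0,0,0],[-0.4,0,0,-10,0],[-0.4,0,0,-15,0],[-0.4,0,0,-15,0],[-0.4,0,0,-15,0],[-0.4,0,0,-15,0],[-0.4,0,0,0,0]]';python3 go.py .668 .1181 .12 73.5;python3 - <<'E'
from h import *
T=eyes.get_image("top");S=eyes.get_image("side");
a=np.hstack([cv2.resize(T["frame"][130:230,270:390,::-1],None,fx=3,fy=3),cv2.resize(S["frame"][120:220,200:320,::-1],None,fx=3,fy=3)]);cv2.imwrite("pics/g13.png",a)
E
```

```text
clock: 48.5
position: [0.6233, -0.032, 0.0463]
ee_rot: [0.021, 0.799, 0.6, -0.034]
contact_force: [-9.8, 3.5, 41.1]
width: 0.0081
clock: 48.58
position: [0.6231, -0.0319, 0.0476]
ee_rot: [0.021, 0.799, 0.6, -0.034]
contact_force: [-1.2, -1.3, -1.4]
width: 0.0083
clock: 49.33
position: [0.6257, -0.0256, 0.1194]
ee_rot: [0.019, 0.8, 0.599, -0.033]
contact_force: [0.9, 0.4, -0.4]
width: 0.0261
t49.3 now [ 0.6257 -0.0256  0.1194] yaw 73.7 w 26.1 F [ 0.9  0.4 -0.4] q [-0.11  0.44  1.53 -0.08  1.19 -1.37]
tool d mm: x 149.7 y 0.4 z -0.6 turn 0.2
```

View pics/g13.png

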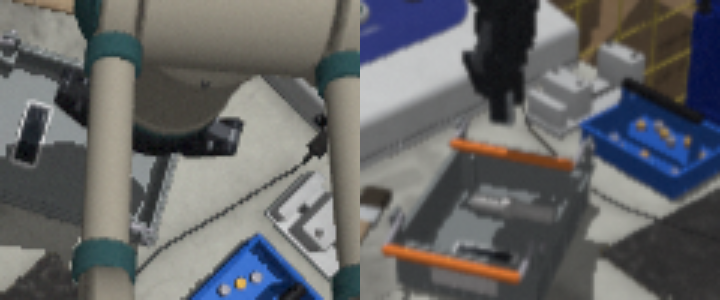

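```bash
python3 -m inch '[[-0.4,11,0,0,0],[-0.4,11,0,0,0],[-0.4,11,0,0,0],[-0.4,11,0,0,0],[-0.4,11,0,0,0],[-0.4,11,0,0,0],[-0.4,11,0,0,0],[-0.4,11,0,0,0],[-0.4,11,0,0,0],[-0.4,11,0,0,0],[-0.4,11,0,0,0],[-0.4,11,0,0,0],[-0.4,11,0,0,0],[-0.4,0,0,0,0],[-0.4,0,0,0,0]]'; python3 go.py .668 .1185 .05 73.5
```

```text
clock: 50.68
position: [0.6651, 0.1298, 0.0978]
ee_rot: [0.014, 0.799, 0.601, -0.038]
contact_force: [0.9, -0.5, -0.2]
width: 0.026
t50.7 now [0.6651 0.1298 0.0978] yaw 73.9 w 26.0 F [ 0.9 -0.5 -0.2] q [ 0.12  0.55  1.41 -0.07  1.24 -1.14]
tool d mm: x -10.1 y 5.9 z 47.8 turn 0.4
```

```bash
python3 -m inch '[[-0.4,-4,4,8,0.4],[-0.4,-3,3,8,0],[-0.4,0,0,0,0]]'; python3 go.py .668 .1185 .05 73.5;python3 - <<'E'
from h import *
T=eyes.get_image("top");S=eyes.get_image("side");
a=np.hstack([cv2.resize(T["frame"][110:210,210:330,::-1],None,fx=3,fy=3),cv2.resize(S["frame"][150:250,180:300,::-1],None,fx=3,fy=3)]);cv2.imwrite("pics/g14.png",a)
E
```

```text
clock: 50.93
position: [0.6694, 0.1185, 0.0813]
ee_rot: [0.014, 0.801, 0.598, -0.038]
contact_force: [-0.1, 0.2, 0.2]
width: 0.0255
t50.9 now [0.6694 0.1185 0.0813] yaw 73.5 w 25.5 F [-0.1  0.2  0.2] q [ 0.11  0.56  1.42 -0.07  1.21 -1.15]
tool d mm: x -0.4 y -1.4 z 31.3 turn 0.0
```

View pics/g14.png

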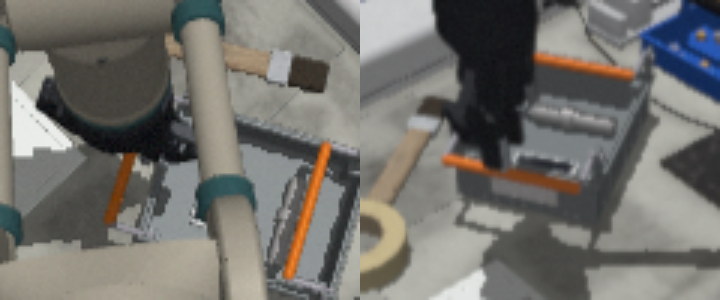

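```bash
python3 -m inch '[[-0.4,1,0,9,0],[-0.4,1,0,9,0],[-0.4,0,0,8,0],[-0.4,0,0,4,0],[-0.4,0,0,0,0]]'; python3 go.py .668 .1185 .05 73.5;python3 -m inch '[[-1,0,0,0,0],[-1,0,0,0,0],[-1,0,0,0,0],[-1,0,0,0,0],[-1,0,0,0,0]]' 40; python3 go.py .668 .1185 .05 73.5
```

```text
clock: 51.45
position: [0.6688, 0.1175, 0.0494]
ee_rot: [0.014, 0.801, 0.597, -0.038]
contact_force: [-0.8, 0.1, 0.7]
width: 0.0254
t51.5 now [0.6688 0.1175 0.0494] yaw 73.4 w 25.4 F [-0.8  0.1  0.7] q [ 0.11  0.59  1.46 -0.07  1.14 -1.14]
tool d mm: x 0.7 y -1.0 z -0.6 turn -0.1
clock: 51.87
position: [0.6682, 0.1174, 0.0486]
ee_rot: [0.014, 0.801, 0.597, -0.039]
contact_force: [0.4, 0.1, -1.4]
width: 0.0086
t51.9 now [0.6682 0.1174 0.0486] yaw 73.4 w 8.6 F [ 0.4  0.1 -1.4] q [ 0.11  0.59  1.46 -0.07  1.14 -1.14]
tool d mm: x 1.0 y -0.5 z -1.4 turn -0.1
```

```bash
python3 -m inch '[[-1,1,0,-8.5,0],[-1,-1,0,-8.5,0],[-1,-3.2,0,-8,0],[-1,-5.2,0,-7,0],[-1,-7,0,-5,0],[-1,0,0,0,0]]'; python3 go.py .668 .1174 .0486 73.5
```

```text
clock: 52.37
position: [0.6651, 0.107, 0.0875]
ee_rot: [0.012, 0.801, 0.597, -0.038]
contact_force: [1.3, -1.9, -9.0]
width: 0.008
t52.4 now [0.6651 0.107  0.0875] yaw 73.4 w 8.0 F [ 1.3 -1.9 -9. ] q [ 0.09  0.55  1.43 -0.06  1.21 -1.17]
tool d mm: x 10.8 y -0.2 z 38.9 turn -0.1
```

```bash
python3 -m inch '[[-1,-8.5,0,0,0],[-1,-9,0,1,0],[-1,-9,0,2,0],[-1,0,0,0,0]]'; python3 go.py .668 .1174 .0486 73.5
```

```text
clock: 52.7
position: [0.6621, 0.0967, 0.096]
ee_rot: [0.005, 0.803, 0.596, -0.021]
contact_force: [3.0, -8.4, -21.7]
width: 0.008
t52.7 now [0.6621 0.0967 0.096 ] yaw 73.2 w 8.0 F [  3.   -8.4 -21.7] q [ 0.06  0.52  1.45 -0.03  1.19 -1.21]
tool d mm: x 21.5 y -0.4 z 47.4 turn -0.3
```

```bash
python3 -m inch '[[-0.4,0,0,0,0],[-0.4,0,0,0,0],[-0.4,0,0,5,0],[-0.4,0,0,5,0],[-0.4,0,0,3,0],[-0.4,0,0,0,0],[-1,0,0,0,0],[-1,0,0,0,0],[-1,0,0,0,0],[-1,0,0,0,0]]' 40; python3 go.py .668 .1174 .0486 73.5; python3 -m inch '[[-1,-8.5,0,-2,0],[-1,-9,0,0,0],[-1,-9,0,1,0],[-1,0,0,0,0]]'; python3 go.py .668 .1174 .0486 73.5
```

```text
clock: 53.53
position: [0.6623, 0.0932, 0.0856]
ee_rot: [0.008, 0.803, 0.596, -0.021]
contact_force: [0.2, -0.3, 0.5]
width: 0.0083
t53.5 now [0.6623 0.0932 0.0856] yaw 73.2 w 8.3 F [ 0.2 -0.3  0.5] q [ 0.06  0.53  1.47 -0.04  1.17 -1.21]
tool d mm: x 24.8 y -1.6 z 37.0 turn -0.3
clock: 53.87
position: [0.657, 0.0748, 0.0883]
ee_rot: [0.004, 0.803, 0.596, -0.014]
contact_force: [-0.1, -1.4, -1.5]
width: 0.0082
t53.9 now [0.657  0.0748 0.0883] yaw 73.2 w 8.2 F [-0.1 -1.4 -1.5] q [ 0.02  0.51  1.49 -0.03  1.15 -1.25]
tool d mm: x 43.9 y -1.8 z 39.7 turn -0.3
```

```bash
python3 -m inch '[[-1,-8.6,0,3,0],[-1,-7.7,0,5,0],[-1,-6,0,7,0],[-1,0,0,0,0]]'; python3 go.py .668 .1174 .0486 73.5
```

```text
clock: 54.2
position: [0.6525, 0.0586, 0.0773]
ee_rot: [0.001, 0.803, 0.595, -0.008]
contact_force: [-0.4, 2.1, 0.2]
width: 0.0083
t54.2 now [0.6525 0.0586 0.0773] yaw 73.1 w 8.3 F [-0.4  2.1  0.2] q [-0.01  0.51  1.53 -0.01  1.11 -1.28]
tool d mm: x 60.8 y -2.3 z 28.7 turn -0.4
```

```bash
python3 -m inch '[[-1,-5,0,7,0],[-1,-3.5,0,8,0],[-1,-1.5,0,7,0],[-1,0,0,0,0]]'; python3 go.py .668 .1174 .0486 73.5
```

```text
clock: 54.53
position: [0.6502, 0.0505, 0.0594]
ee_rot: [0.001, 0.803, 0.596, -0.005]
contact_force: [0.9, 2.8, 1.6]
width: 0.0082
t54.5 now [0.6502 0.0505 0.0594] yaw 73.1 w 8.2 F [0.9 2.8 1.6] q [-0.02  0.52  1.56 -0.01  1.06 -1.3 ]
tool d mm: x 69.2 y -2.4 z 10.8 turn -0.4
```

```bash
python3 -m inch '[[-1,-0.5,0,6,0],[-1,0,0,5,0],[-1,0,0,0,0]]'; python3 go.py .668 .1174 .0486 73.5;python3 -m inch '[[-1,0,0,4,0],[-1,0,0,0,0]]'; python3 go.py .668 .1174 .0486 73.5
```

```text
clock: 54.78
position: [0.6499, 0.0494, 0.0507]
ee_rot: [0.002, 0.803, 0.596, -0.005]
contact_force: [1.4, 2.4, -0.6]
width: 0.0083
t54.8 now [0.6499 0.0494 0.0507] yaw 73.2 w 8.3 F [ 1.4  2.4 -0.6] q [-0.03  0.53  1.57 -0.01  1.05 -1.3 ]
tool d mm: x 70.3 y -2.4 z 2.1 turn -0.3
clock: 54.95
position: [0.65, 0.0493, 0.0492]
ee_rot: [0.003, 0.803, 0.596, -0.005]
contact_force: [0.8, 2.3, -5.4]
width: 0.0081
t55.0 now [0.65   0.0493 0.0492] yaw 73.2 w 8.1 F [ 0.8  2.3 -5.4] q [-0.03  0.53  1.57 -0.01  1.04 -1.3 ]
tool d mm: x 70.4 y -2.4 z 0.6 turn -0.3
```

```bash
python3 -m inch '[[-0.4,0,0,0,0],[-0.4,0,0,0,0],[-0.4,0,0,0,0],[-0.4,0,0,-10,0],[-0.4,0,0,-15,0],[-0.4,0,0,-15,0],[-0.4,0,0,-15,0],[-0.4,0,0,-15,0],[-0.4,0,0,-15,0],[-0.4,-20,-20,0,0],[-0.4,-20,-20,0,0],[-0.4,-20,-20,0,0],[-0.4,-20,-20,0,0],[-0.4,-20,-20,0,0],[-0.4,-20,-20,0,0],[-0.4,-20,-20,0,0],[-0.4,-20,-20,0,0],[-0.4,0,0,0,0]]';python3 go.py .478 -.139 .15 44;python3 m1.py;python3 - <<'E'
from h import *
T=eyes.get_image("top");S=eyes.get_image("side");
a=np.hstack([cv2.resize(T["frame"][130:280,210:410,::-1],None,fx=2,fy=2),cv2.resize(S["frame"][110:260,200:400,::-1],None,fx=2,fy=2)]);cv2.imwrite("pics/g15.png",a)
E
```

```text
clock: 56.45
position: [0.4453, -0.0647, 0.1456]
ee_rot: [0.008, 0.802, 0.598, -0.007]
contact_force: [0.4, -0.4, 0.1]
width: 0.0256
t56.5 now [ 0.4453 -0.0647  0.1456] yaw 73.4 w 25.6 F [ 0.4 -0.4  0.1] q [-0.28  0.16  1.9  -0.02  1.08 -1.55]
tool d mm: x -61.9 y 52.6 z -4.4 turn 29.4
top bar [279.8 170.1] mid [0.6448 0.051  0.0715]  ends mid [0.6457 0.0507 0.0705] len 0.1175 ang 163.8
top bar [311.9 180.1] mid [ 0.6212 -0.0297  0.0715]  ends mid [ 0.6221 -0.0301  0.0705] len 0.1173 ang 163.7
side bar [250.6 171. ] mid [ 0.6206 -0.0311  0.0715]  ends mid [ 0.6218 -0.0329  0.0705] len 0.1144 ang 163.8
side bar [238.8 188.1] mid [0.6477 0.0492 0.0715]  ends mid [0.6469 0.0481 0.0705] len 0.1131 ang 163.4
```

View pics/g15.png

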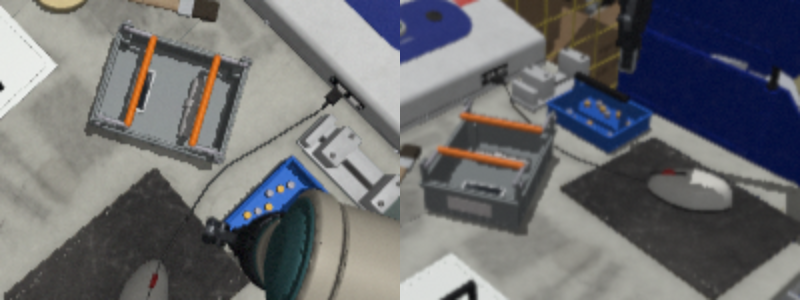

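```bash
python3 - <<'E'
from h import *
T=eyes.get_image("top");S=eyes.get_image("side")
t0=cv2.imread("pics/top0.png");t0=cv2.resize(t0,(512,384),interpolation=cv2.INTER_AREA)
s0=cv2.resize(cv2.imread("pics/side0.png"),(512,384),interpolation=cv2.INTER_AREA)
res=[]
for n,im,f,box in(("T",T,t0,(222,262,330,385)),("S",S,s0,(140,185,275,330))):
    g=f.max(2);m=np.zeros_like(g);m[box[0]:box[1],box[2]:box[3]]=(g[box[0]:box[1],box[2]:box[3]]<50)
    k,lab,st,ce=cv2.connectedComponentsWithStats(m)
    i=1+np.argmax(st[1:,4]);ys,xs=np.where(lab==i);pts=np.c_[xs,ys].astype(float);mu=pts.mean(0);d=np.linalg.svd(pts-mu,full_matrices=False)[2][0];pr=(pts-mu)@d
    e0,e1=[ray(im,(mu+d*q)[::-1],.068) for q in(pr.min(),pr.max())]
    print(n,st[i],mu,ray(im,mu[::-1],.068),"ends mid",(e0+e1)/2,"len",np.linalg.norm(e0-e1),np.degrees(np.arctan2(*(e1-e0)[1::-1])));res.append(mu[::-1])
print(tri([T,S],res))
for r in mark_of(S,"tray")[:2]:print(r,ray(S,r["point"],0))
for im,f,n in((T,t0,"T"),(S,s0,"S")):pass
cv2.imwrite("pics/tr.png",np.hstack([cv2.resize(t0[210:270,320:390],None,fx=5,fy=5),cv2.resize(s0[135:195,270:340],None,fx=5,fy=5)]))
E
```

```text
T [341 224  31  31 146] [356.92465753 238.29452055] [ 0.47911345 -0.14169985  0.068     ] ends mid [ 0.4766487  -0.13922893  0.068     ] len 0.10087079584382434 134.92852161304637
S [288 146  27  15 116] [300.70689655 153.29310345] [ 0.47551908 -0.13636442  0.068     ] ends mid [ 0.47675981 -0.13757787  0.068     ] len 0.10185616784364518 135.63709810965523
[ 0.47694243 -0.1424684   0.06457266]
{'point': [170.4, 299.4], 'confidence': 0.73} [ 0.47322265 -0.14655064  0.        ]
```

View pics/tr.png

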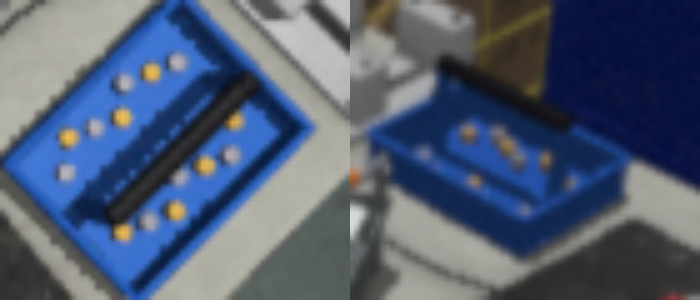

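```bash
python3 -m inch '[[0,0,0,0,4],[0,0,0,0,4],[0,0,0,0,4],[0,0,0,0,4],[0,0,0,0,4],[0,0,0,0,4],[0,0,0,0,4],[0,0,0,0,0]]' 60;python3 go.py .477 -.1385 .12 45
```

```text
clock: 57.57
position: [0.4546, -0.061, 0.1434]
ee_rot: [0.009, 0.925, 0.379, -0.003]
contact_force: [-0.4, 0.5, 0.1]
width: 0.0426
t57.6 now [ 0.4546 -0.061   0.1434] yaw 44.5 w 42.6 F [-0.4  0.5  0.1] q [-0.27  0.17  1.88 -0.02  1.08 -1.04]
tool d mm: x -38.4 y 70.9 z 23.4 turn -0.5
```

```bash
python3 -m inch '[[0,-5,9,2,-0.5],[0,-5,9,2,0],[0,-5,9,2,0],[0,-5,9,2,0],[0,-5,9,2,0],[0,-5,9,2,0],[0,-4,9,2,0],[0,-3,7,0,0],[0,0,0,0,0]]';python3 go.py .477 -.1385 .047 45
```

```text
clock: 58.32
position: [0.4818, -0.1436, 0.1286]
ee_rot: [0.009, 0.922, 0.387, -0.004]
contact_force: [-0.2, 0.2, 0.2]
width: 0.0429
t58.3 now [ 0.4818 -0.1436  0.1286] yaw 45.5 w 42.9 F [-0.2  0.2  0.2] q [-0.42  0.25  1.82 -0.02  1.07 -1.2 ]
tool d mm: x 0.2 y -7.0 z 81.6 turn 0.5
```

```bash
python3 -m inch '[[0,0,-3,12,0.5],[0,1,-3,12,0],[0,0,0,12,0],[0,0,0,12,0],[0,0,0,0,0]]';python3 go.py .477 -.1385 .047 45;python3 - <<'E'
from h import *
T=eyes.get_image("top");S=eyes.get_image("side");
a=np.hstack([cv2.resize(T["frame"][180:280,300:400,::-1],None,fx=3,fy=3),cv2.resize(S["frame"][100:200,240:340,::-1],None,fx=3,fy=3)]);cv2.imwrite("pics/g16.png",a)
E
```

```text
clock: 58.73
position: [0.4794, -0.141, 0.0799]
ee_rot: [0.009, 0.924, 0.381, -0.002]
contact_force: [0.0, 0.1, 0.2]
width: 0.043
t58.7 now [ 0.4794 -0.141   0.0799] yaw 44.8 w 43.0 F [0.  0.1 0.2] q [-0.41  0.3   1.89 -0.02  0.94 -1.18]
tool d mm: x 0.0 y -3.5 z 32.9 turn -0.2
```

View pics/g16.png

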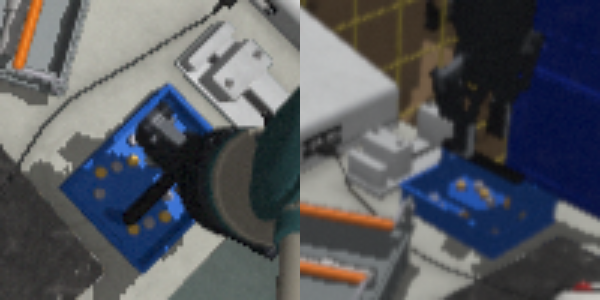

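```bash
python3 -m inch '[[0,0,-2,10,0],[0,0,-1,10,0],[0,0,0,9,0],[0,0,0,4,0],[0,0,0,0,0]]';python3 go.py .477 -.1385 .047 45; python3 -m inch '[[-1,0,0,0,0],[-1,0,0,0,0],[-1,0,0,0,0],[-1,0,0,0,0],[-1,0,0,0,0],[-1,0,0,0,0]]' 70;python3 go.py .477 -.1385 .047 45
```

```text
clock: 59.25
position: [0.4828, -0.1414, 0.0519]
ee_rot: [0.014, 0.924, 0.381, 0.002]
contact_force: [-0.1, 0.3, 0.6]
width: 0.0428
t59.2 now [ 0.4828 -0.1414  0.0519] yaw 44.8 w 42.8 F [-0.1  0.3  0.6] q [-0.41  0.33  1.93 -0.02  0.85 -1.18]
tool d mm: x -2.1 y -6.1 z 4.9 turn -0.2
clock: 59.75
position: [0.4838, -0.1418, 0.0533]
ee_rot: [0.015, 0.924, 0.381, 0.003]
contact_force: [-0.3, -0.8, -1.8]
width: 0.01
t59.8 now [ 0.4838 -0.1418  0.0533] yaw 44.8 w 10.0 F [-0.3 -0.8 -1.8] q [-0.41  0.33  1.93 -0.02  0.86 -1.18]
tool d mm: x -2.5 y -7.1 z 6.3 turn -0.2
```

```bash
python3 -m inch '[[-1,0,0,-8,0],[-1,0,0,-12,0],[-1,0,0,-12,0],[-1,0,0,-12,0],[-1,0,0,-12,0],[-1,0,0,-12,0],[-1,0,0,-12,0],[-1,0,0,-12,0],[-1,0,0,-12,0],[-1,0,0,-12,0],[-1,0,0,-12,0],[-1,0,0,-12,0],[-1,0,0,0,0]]';python3 go.py .631 .004 .19 -16.5
```

```text
clock: 60.83
position: [0.479, -0.1366, 0.2049]
ee_rot: [0.014, 0.924, 0.381, 0.003]
contact_force: [1.0, 0.2, -1.8]
width: 0.0104
t60.8 now [ 0.479  -0.1366  0.2049] yaw 44.8 w 10.4 F [ 1.   0.2 -1.8] q [-0.41  0.17  1.72 -0.02  1.23 -1.18]
tool d mm: x 206.9 y 7.5 z 14.9 turn 61.3
```

```bash
python3 -m inch '[[-1,11,0.5,0,0],[-1,11,0.5,0,0],[-1,11,0.5,0,0],[-1,11,0.5,0,0],[-1,11,0.5,0,0],[-1,11,0.5,0,0],[-1,11,0.5,0,0],[-1,11,0.5,0,0],[-1,11,0.5,0,0],[-1,11,0.5,0,0],[-1,11,0.5,0,0],[-1,11,0.5,0,0],[-1,11,0.5,0,0],[-1,11,0.5,0,0],[-1,11,0.5,0,0],[-1,11,0.5,0,0],[-1,11,0.5,0,0],[-1,0,0,0,0]]';python3 go.py .631 .004 .19 -16.5;python3 -m inch '[[-1,0,0,0,4],[-1,0,0,0,4],[-1,0,0,0,4],[-1,0,0,0,4],[-1,0,0,0,4],[-1,0,0,0,4],[-1,0,0,0,4],[-1,0,0,0,4],[-1,0,0,0,4],[-1,0,0,0,4],[-1,0,0,0,4],[-1,0,0,0,4],[-1,0,0,0,4],[-1,0,0,0,4],[-1,0,0,0,3],[-1,0,0,0,0]]';python3 go.py .631 .004 .15 -16.5
```

```text
clock: 62.33
position: [0.6323, 0.0062, 0.1995]
ee_rot: [0.011, 0.924, 0.382, 0.001]
contact_force: [0.7, -0.2, -1.5]
width: 0.0106
t62.3 now [0.6323 0.0062 0.1995] yaw 44.9 w 10.6 F [ 0.7 -0.2 -1.5] q [-0.09  0.37  1.44 -0.02  1.32 -0.87]
tool d mm: x -2.4 y 0.6 z 9.5 turn 61.4
clock: 63.67
position: [0.6291, 0.0033, 0.199]
ee_rot: [0.013, 0.989, -0.149, 0.002]
contact_force: [-0.3, -0.7, -1.2]
width: 0.0104
t63.7 now [0.6291 0.0033 0.199 ] yaw -17.2 w 10.4 F [-0.3 -0.7 -1.2] q [-0.09  0.38  1.44 -0.03  1.33  0.22]
tool d mm: x 1.6 y -1.3 z 49.0 turn -0.7
```

```bash
python3 -m inch '[[-1,1,-1,10,-0.7],[-1,0,-1,10,0],[-1,0,0,10,0],[-1,0,0,10,0],[-1,0,0,5,0],[-1,0,0,0,0]]';python3 go.py .631 .004 .129 -16.5;python3 - <<'E'
from h import *
T=eyes.get_image("top");S=eyes.get_image("side");
a=np.hstack([cv2.resize(T["frame"][130:230,230:360,::-1],None,fx=3,fy=3),cv2.resize(S["frame"][110:230,180:310,::-1],None,fx=3,fy=3)[:300]]);cv2.imwrite("pics/g17.png",a)
E
```

```text
clock: 64.17
position: [0.6295, 0.0033, 0.1481]
ee_rot: [0.013, 0.99, -0.14, 0.001]
contact_force: [0.3, 0.2, -0.4]
width: 0.0105
t64.2 now [0.6295 0.0033 0.1481] yaw -16.1 w 10.5 F [ 0.3  0.2 -0.4] q [-0.09  0.41  1.51 -0.03  1.22  0.2 ]
tool d mm: x 1.3 y -1.1 z 19.1 turn 0.4
```

View pics/g17.png

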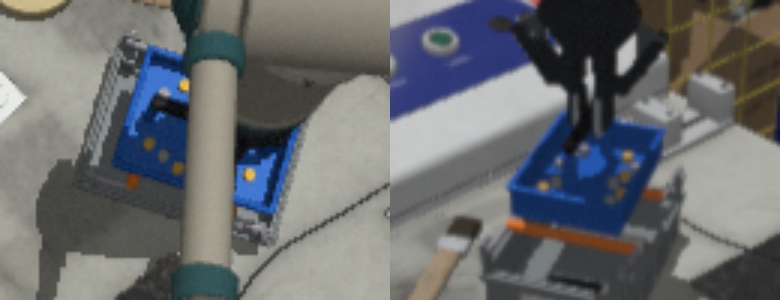

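```bash
cat > tr.py <<'E'
from h import *
import sys
cx,cy,yaw,zr=map(float,sys.argv[1:5]);yaw=np.radians(yaw)
out=[]
for n,box in(("top",(120,240,230,360)),("side",(110,230,180,310))):
    im=eyes.get_image(n);f=cv2.resize(im["frame"][:,:,::-1],None,fx=6,fy=6,interpolation=cv2.INTER_CUBIC)
    w=lambda x,y,z:(cx+np.cos(yaw)*x-np.sin(yaw)*y,cy+np.sin(yaw)*x+np.cos(yaw)*y,z)
    px=lambda X:tuple(int(v*6+3) for v in proj(im,X)[::-1])
    for z,c in((zr,(0,255,0)),(zr-.03,(0,0,255))):
        L=[px(w(sx*.064,sy*.048,z)) for sx,sy in((1,1),(1,-1),(-1,-1),(-1,1))]
        for a,b in zip(L,L[1:]+L[:1]):cv2.line(f,a,b,c,2)
    out.append(cv2.resize(f[box[0]*6:box[1]*6,box[2]*6:box[3]*6],(390,360)))
cv2.imwrite("pics/"+sys.argv[5],np.hstack(out))
E
python3 tr.py .6315 .010 73.9 .125 ov3.png
```

```text
(no output)
```

View pics/ov3.png

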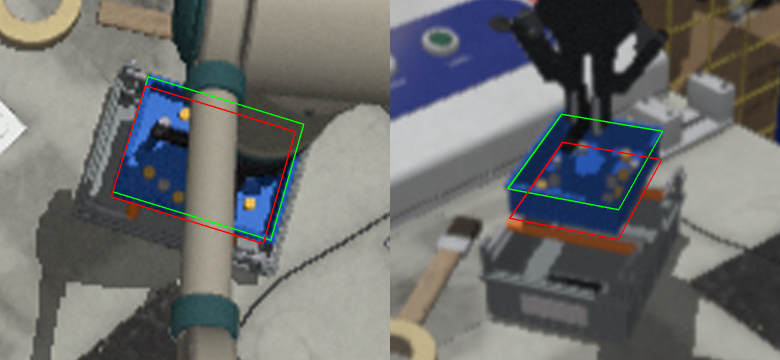

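```bash
python3 -m inch '[[-1,1,-1,7,0.4],[-1,0,0,6,0],[-1,0,0,3,0],[-1,0,0,0,0]]';python3 go.py .631 .004 .129 -16.5; python3 -m inch '[[-1,0,0,2,0],[-1,0,0,0,0]]';python3 go.py .631 .004 .129 -16.5
```

```text
clock: 64.7
position: [0.6339, 0.0034, 0.1353]
ee_rot: [0.013, 0.989, -0.144, 0.005]
contact_force: [0.2, 0.2, -1.9]
width: 0.0107
t64.7 now [0.6339 0.0034 0.1353] yaw -16.6 w 10.7 F [ 0.2  0.2 -1.9] q [-0.09  0.42  1.52 -0.03  1.18  0.21]
tool d mm: x -3.0 y 0.2 z 6.3 turn -0.1
clock: 64.87
position: [0.6339, 0.0034, 0.1328]
ee_rot: [0.013, 0.989, -0.144, 0.005]
contact_force: [-0.3, 0.7, -1.6]
width: 0.0102
t64.9 now [0.6339 0.0034 0.1328] yaw -16.6 w 10.2 F [-0.3  0.7 -1.6] q [-0.09  0.43  1.53 -0.03  1.18  0.21]
tool d mm: x -2.9 y 0.2 z 3.8 turn -0.1
```

```bash
python3 -m inch '[[-1,-1.5,0,2,0],[-1,0,0,0,0]]'; python3 -m inch '[[-1,0,0,2,0],[-1,0,0,0,0]]';python3 go.py .631 .004 .129 -16.5
```

```text
clock: 65.03
position: [0.6324, 0.0037, 0.1307]
ee_rot: [0.013, 0.989, -0.144, 0.005]
contact_force: [-0.3, 0.6, -1.7]
width: 0.0102
clock: 65.2
position: [0.6325, 0.0037, 0.1287]
ee_rot: [0.013, 0.989, -0.144, 0.005]
contact_force: [-1.1, 0.4, -1.5]
width: 0.01
t65.2 now [0.6325 0.0037 0.1287] yaw -16.6 w 10.0 F [-1.1  0.4 -1.5] q [-0.09  0.43  1.54 -0.03  1.17  0.21]
tool d mm: x -1.5 y 0.1 z -0.3 turn -0.1
```

```bash
python3 -m inch '[[-1,0,0,2,0],[-1,0,0,0,0]]'; python3 -m inch '[[-0.3,0,0,0,0],[-0.3,0,0,0,0],[0,0,0,0,0],[0,0,0,0,0],[0,0,0,0,0]]';python3 go.py .631 .004 .129 -16.5; python3 -m inch '[[0,0,0,-6,0],[0,0,0,-10,0],[0,0,0,-12,0],[0,0,0,-12,0],[0,0,0,-12,0],[0,0,0,-12,0],[0,0,0,-12,0],[0,0,0,-12,0],[0,0,0,-12,0],[0,0,0,-12,0],[0,0,0,0,0]]'
```

```text
clock: 65.37
position: [0.6335, 0.0036, 0.1279]
ee_rot: [0.013, 0.989, -0.144, 0.007]
contact_force: [-0.8, -0.5, -1.0]
width: 0.0105
clock: 65.78
position: [0.6341, 0.0035, 0.1288]
ee_rot: [0.013, 0.989, -0.144, 0.008]
contact_force: [0.4, -0.6, 0.4]
width: 0.043
t65.8 now [0.6341 0.0035 0.1288] yaw -16.6 w 43.0 F [ 0.4 -0.6  0.4] q [-0.09  0.43  1.54 -0.03  1.16  0.21]
tool d mm: x -3.2 y 0.4 z -0.2 turn -0.1
clock: 66.7
position: [0.6334, 0.0069, 0.2547]
ee_rot: [0.013, 0.989, -0.144, 0.011]
contact_force: [0.7, -0.4, 0.3]
width: 0.0429
```

Move back toward the base to clear the view.

```bash
python3 -m inch '[[0,-15,0,0,0],[0,-15,0,0,0],[0,-15,0,0,0],[0,-15,0,0,0],[0,-15,0,0,0],[0,-15,0,0,0],[0,-15,0,0,0],[0,-15,0,0,0],[0,-15,0,0,0],[0,-15,0,0,0],[0,-15,0,0,0],[0,-15,0,0,0],[0,-15,0,0,0],[0,0,0,0,0]]'; python3 tr.py .633 .0105 73.5 .105 ov4.png; python3 - <<'E'
from h import *
T=eyes.get_image("top");S=eyes.get_image("side");save(T,"f_t.png",s=1.5);save(S,"f_s.png",s=1.5)
for n,im in(("top",T),("side",S)):
    for o in("tray","cover","tape_roll","dust_brush","flange","shaft_a"):
        print(n,o,[(np.round(r["point"]).tolist(),round(r["confidence"],2),ray(im,r["point"],.075 if o=="tray" else 0)[:2].round(3).tolist()) for r in mark_of(im,o)[:2]])
E
```

```text
clock: 67.87
position: [0.4363, 0.0644, 0.2499]
ee_rot: [0.013, 0.989, -0.145, 0.012]
contact_force: [0.8, 0.3, -0.9]
width: 0.0425
top tray [([174.0, 298.0], 0.71, [0.634, 0.006])]
top cover [([170.0, 201.0], 0.59, [0.654, 0.258])]
top tape_roll [([119.0, 239.0], 0.57, [0.797, 0.16])]
top dust_brush [([128.0, 293.0], 0.61, [0.777, 0.009])]
top flange []
top shaft_a [([184.0, 329.0], 0.69, [0.621, -0.088]), ([170.0, 202.0], 0.53, [0.653, 0.256])]
side tray [([177.0, 241.0], 0.75, [0.644, 0.003])]
side cover [([266.0, 225.0], 0.95, [0.666, 0.249])]
side tape_roll [([235.0, 179.0], 0.84, [0.79, 0.155]), ([181.0, 244.0], 0.44, [0.644, -0.084])]
side dust_brush [([199.0, 199.0], 0.71, [0.766, 0.007])]
side flange []
side shaft_a [([192.0, 250.0], 0.38, [0.623, -0.029]), ([236.0, 182.0], 0.3, [0.784, 0.158])]
```

View pics/ov4.png

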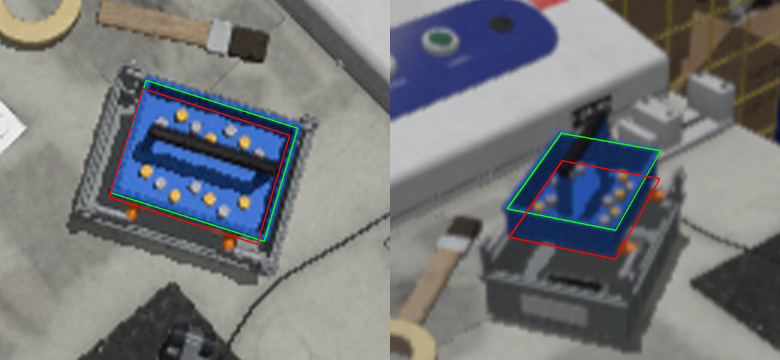

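View pics/f_s.png

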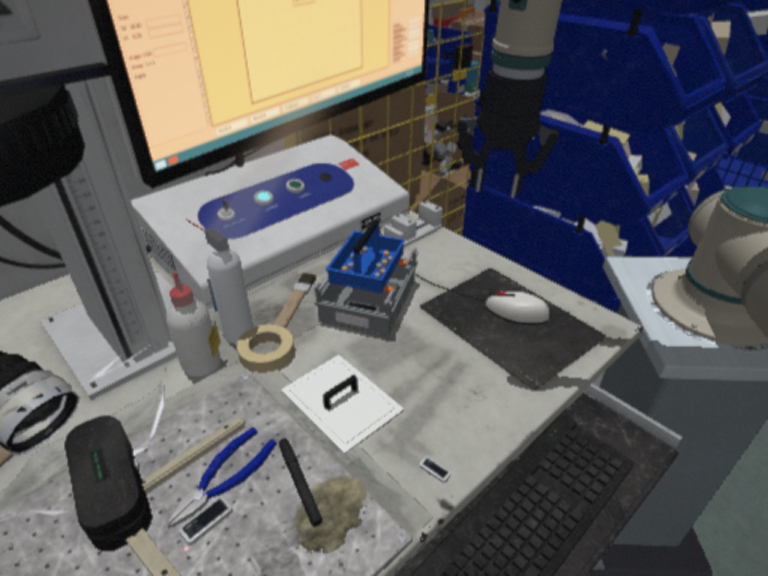

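View pics/f_t.png

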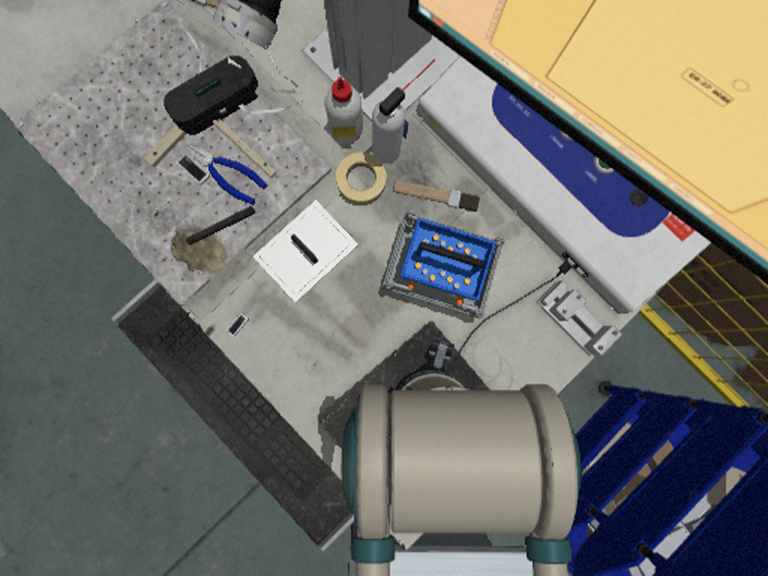

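```bash
python3 - <<'E'
from h import *
T=eyes.get_image("top");S=eyes.get_image("side")
a=np.hstack([cv2.resize(T["frame"][205:275,290:390,::-1],None,fx=4,fy=4,interpolation=cv2.INTER_CUBIC),cv2.resize(S["frame"][135:205,240:340,::-1],None,fx=4,fy=4,interpolation=cv2.INTER_CUBIC)]);cv2.imwrite("pics/z.png",a)
E
```

```text
(no output)
```

View pics/z.png

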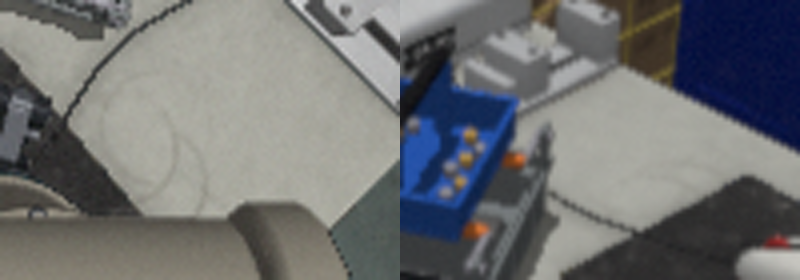

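```bash
python3 -c "
from rig import manip
print(manip.get_state()['clock'],manip.sign_off())"
```

```text
the job is handed in; nothing more can be done
68.7667 None
```

I swung both bails out, laid the cover flat at about (0.66, 0.25) m, and put the shaft and the larger nameplate in the crate. They were the only parts I found on the worktop or mat. I then swung both bails in to their stops and stacked the tray on the bars. The job was handed in at 68.8 s.

**Bails:** triangulated before the tray went on, the two bars stood at z ≈ 0.071 m, 84 mm apart, which matches fully in.

**Tray:** overlays in both views show it level and within about 5 mm of the crate's centre, with long sides in line.

**Parts:** after the nameplate was knocked aside during the run I found it again before grasping. Both parts showed inside the crate in the pictures taken before the tray covered them.

**Surroundings:** the cover lies flat about 24 cm from the crate. The tape roll and brush read within about 1–2 cm of where they started, no more than the detector's scatter. The gripper ended clear of everything, at z ≈ 0.25 m.

**Force:** pressing the bails onto their stops peaked at 45 N at the wrist, well under the 120 N wrist limit. The load was on the fingers, not the gripper's body.

**Disagreements:** the networks' centre marks for the tray differed by about 1 cm between the two views. I relied on the edge overlays instead. They also gave some false "shaft" hits, which I ruled out against the pictures.

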